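Close a wheel mount on its dowels and hold it shut

ROBOT

A 7-joint arm with a two-finger parallel gripper is mounted at the origin on the work surface. World frame = base frame: x ahead of the robot, y to its left, z up, the work surface at z = 0. Lengths are in m, angles in rad, forces in N, time in s.
With the tool pointing down it reaches from about 0.4 to 0.925 m from the base axis. Payload 5.6 kg.
Tool frame: the origin (TCP) lies at the very end of the fingers, on their centre line; the grasp point (between the pads) lies manip.grip_depth behind it (manip.grip_depth is the distance from the TCP to the grasp point, in m); z points along the fingers, y is the direction in which the jaws open and shut (so a half turn about z gives the same grasp; the last joint's range is limited). The gripper opens to 85 mm and grips with 20 to 120 N. Pads are 22 mm wide; open, the fingers measure 114 mm over their backs; the gripper's body (76 mm by 85 mm) begins 54 mm behind the grasp point. The pads swing forward as they close: fully open they stand 13 mm farther back than shut.
Start: joints at [-1.174, 0.468, -0.012, 1.603, 0.006, 1.071, -0.056], TCP at [0.277, 0.588, 0.202] pointing down, gripper open.
Joint ranges: [-2.53, 2.53], [-0.31, 2.02], [-1.57, 1.55], [0.28, 2.44], [-1.29, 4.43], [0.15, 1.84], [-2.92, 2.92]. Speed limits (rad/s): [2.57, 2.57, 3.14, 3.14, 3.14, 3.14, 3.14].

INTERFACE

Orientations are given as a unit quaternion [w, x, y, z].
In Python, from plant import monitor, vision, sign_off, manip gives the robot as it stands.
- The arm moves only by the tool servo_tool, never from a script. Its argument "rows" is a list that holds one entry, the list of rows, each a list of 7 numbers: the turn, a rotation vector about the tool's x, y, z in degrees, then the shift along the tool's x, y, z in cm, then the finger opening in cm, from 0 to 8.54. In form: [[[rx, ry, rz, dx, dy, dz, hand], ...]]. A call has exactly 10 rows; each row is the pose to reach, as a shift and turn from the pose measured when the call began, along the tool's axes at that moment; what a row does not reach only later rows make up. A row lasts 1/8 s, in which the tool goes at most 62.5 mm and 10.7 degrees, less where a joint would pass 70% of its speed; a pose out of reach is approached as far as the arm can. A call with a gripper value outside its range is refused whole. The fingers move at their own pace and stop on an object; "grip_force" is the grip in N (left out, the last holds). Time passes only in rows, so rows that repeat a pose let the fingers close, or fill a call up. It gives the time, the measured TCP pose, the force and the opening at its end, in the units of the state.
- monitor.get_obs(): the state, without advancing time (a new reading comes with each control period).
- vision.grab_frame(name): name is "side" or "top" or "wrist"; returns (picture, depth): 400x640x3 uint8, red, green, blue; 400x640 float32, m along the optical axis (not along the pixel's ray), 0 where there is no reading.
- vision.calibration(name): a dict with "fx", "fy", "cx", "cy" (pixels), "world_from_camera" (4x4, takes a point from camera to world coordinates); the wrist camera has in their place "hand_eye" (4x4, takes a point from camera to tool coordinates, whose origin is the TCP and whose axes are the flange's). Camera axes: x right, y down, z forward; pixel columns grow to the right and rows downward; lengths in m; the calibration is good to about 2 mm. A picture is of the moment at which its call begins: read the wrist's pose just before it. calibration takes no time and is no camera call.
- sign_off(): hands the job in, once; it reports no verdict.
The state is a dict: "clock": time; "joint_positions": joint angles; "dq": joint speeds; "tau": joint torques, N m; "eef_pos": TCP position; "ee_rot": TCP orientation; "force": force on the tool from outside, world axes, zero at the start; "moment": the same for the moment, N m; "gripper_width": finger opening in m.
Only numpy, scipy, OpenCV 4.12 (cv2) and the standard library are available. Lean on these libraries where they do the work, as an engineer would, in place of code of your own. Each camera call takes 0.05 s, during which the arm holds its last target.

TASK

Take the long steel stud out of the wooden rest and stand it upright, fully home, in the centre bore of the flange on the stand, and let go of it. Then pick up the loose aluminium flange by its hub, lower it over the stud onto the stand's two dowels, and press it down against the spring ring until the two flanges meet face to face. Finish while still gripping the flange and pressing the pair shut, and leave all the other things where they are.

Things in the scene. Friction and masses are not known exactly. Their poses are not given: they have to be found in the camera images.
- stand: Fixed stand: round dark steel foot (120 mm across) carrying the lower aluminium flange (108 across), its flat top face 60 mm above the origin, which is the centre of the underside; z up. Two steel dowels rise from the face at x = +-36 mm, y = 0 (8 thick, 18 tall, the upper 8 tapered to a 3.6 mm tip). In the middle, the bore with the brass spring ring round it.
- bore (a point): Mouth of the stand's centre bore, at the middle of the lower flange's top face (60 mm above the table), axes as the stand's (x along the line through the dowels, z up). The bore is 14 mm wide and 26 mm deep, with a flat bottom.
- spring_ring (a joint): Brass spring ring round the bore (40 mm outside, 19 inside). At 0 it stands 7 mm proud of the lower flange's face; the value (m) grows as it is pushed down, 0.007 = flush. It resists with 5.5 N at first, 12 N when flush (900 N/m): more than the loose flange's weight, so the pair springs open unless pushed down with some 9 N.
- flange: Loose aluminium flange, 0.32 kg, flat on the table, hub up. Origin: centre of the underside; z up. Disc 108 mm across, 12 thick; on it a hub 26 high (38 in all), 52 long along x, with two flats 40 mm apart facing +y and -y, to grip. Through bore 22.5 wide at the centre; dowel holes 10.5 wide through the disc at x = +-36 mm, y = 0. Fits either way round (half a turn is the same).
- rest: Fixed dark wooden rest, 55 x 115 x 40 mm (x, y, z), with two upright holes 14 mm wide and 30 mm deep at y = -30 and +30 mm, x = 0; one holds the long stud and the other the short one. Origin: centre of the underside; z up.
- stud: The long stud: plain round steel rod, 12 mm thick, 76 mm long, 66 g, standing upright in one hole of the rest with 46 mm showing above it. Origin: centre of its lower end; z along the rod, up.
- stub: The short stud, to be left alone: steel rod 12 mm thick, 46 mm long, standing in the rest's other hole with 16 mm showing. Origin: centre of its lower end.
- white_wheel: Bystander: white grinding wheel lying flat, 120 mm across, 18 mm thick. Origin: centre of the underside.
- spacer_a: Bystander: dark steel spacer ring, 38 mm across, 12 mm high. Origin: centre of the underside.
- spacer_b: Bystander: dark steel spacer ring, 36 mm across, 10 mm high. Origin: centre of the underside.
- cup_a: Bystander: white cup wheel, 84 mm across its open top, 42 mm high. Origin: centre of the underside.
- cup_b: Bystander: a second white cup wheel of the same size. Origin: centre of the underside.
- blank: Bystander: plain dark steel flange without dowel holes, 72 mm across, 20 mm high. Origin: centre of the underside.
There are look-alikes about, which are no part of the job. What is shaped like the stand but blue or purple is not meant.

How it is judged:
By the outcome, as a careful person would: the job done as asked, in the order asked, and still so for the second after the job is handed in, while the arm keeps its last pose, push and grip.
It also fails if it takes over 70 s, if anything falls off the work surface, if the arm or the gripper's body presses on something with over 40 N, if the wrist force passes 120 N, or if a joint passes its speed limit or range.

## Working session

There is one attempt and no reset: what is moved stays moved. The work goes in short steps, Python scripts to look and compute and a tool call to move; the robot and the scene stay as the last step left them, time stands still between calls to the robot, and variables do not carry over. Pictures are saved under pics/ and viewed, and the job is handed in when it is done.

Besides the shell and the picture viewer there is one more tool, called after "Emit:" by a JSON object that holds its "fn" and its "kwargs", one argument or row to a line. servo_tool: Moves the arm, as the interface text tells. Its arguments: {"type":"object","properties":{"rows":{"type":"array","items":{"type":"array","items":{"type":"array","items":{"type":"number"}}}},"grip_force":{"type":"number"}},"required":["rows"]}

```bash
ls; mkdir -p pics
python3 - <<'E'
from plant import monitor, vision, manip
import cv2, numpy as np
print(manip.grip_depth, [a for a in dir(manip) if a[0]!='_'])
o=monitor.get_obs(); print(o['clock'],o['eef_pos'],o['ee_rot'],o['gripper_width'])
for n in ['side','top','wrist']:
    im,d=vision.grab_frame(n); cv2.imwrite(f'pics/{n}0.png',im[:,:,::-1]); np.save(f'pics/{n}0.npy',d)
    c=vision.calibration(n); print(n,{k:(np.round(v,4).tolist()) for k,v in c.items()})
E
```

```text
pics
0.0187 ['IKError', 'grip_depth']
0.0 [0.27654483 0.5875532  0.20090148] [-1.39286139e-04  2.18174198e-01  9.75909417e-01 -8.99775331e-04] 0.08548637850413084
side {'fx': 374.6972, 'fy': 374.6972, 'cx': 325.3216, 'cy': 199.5041, 'world_from_camera': [[0.9497, -0.1965, 0.2438, 0.3242], [-0.3127, -0.6373, 0.7043, -0.5339], [0.017, -0.7451, -0.6667, 0.627], [0.0, 0.0, 0.0, 1.0]]}
top {'fx': 403.2705, 'fy': 403.2705, 'cx': 317.014, 'cy': 196.1703, 'world_from_camera': [[0.0152, -0.9896, 0.1433, 0.3904], [-0.9998, -0.0135, 0.0126, 0.0454], [-0.0105, -0.1435, -0.9896, 1.1428], [0.0, 0.0, 0.0, 1.0]]}
wrist {'fx': 290.6169, 'fy': 290.6169, 'cx': 316.0362, 'cy': 199.4325, 'hand_eye': [[0.0006, -0.9592, -0.2827, 0.0725], [1.0, 0.0004, 0.0007, 0.0], [-0.0006, -0.2827, 0.9592, -0.1719], [0.0, 0.0, 0.0, 1.0]]}
```

View pics/side0.png

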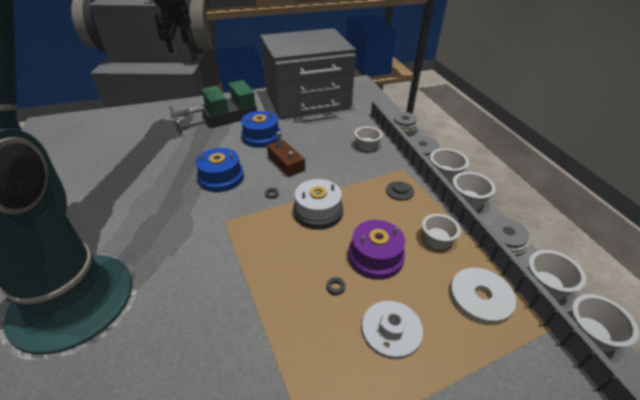

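View pics/top0.png

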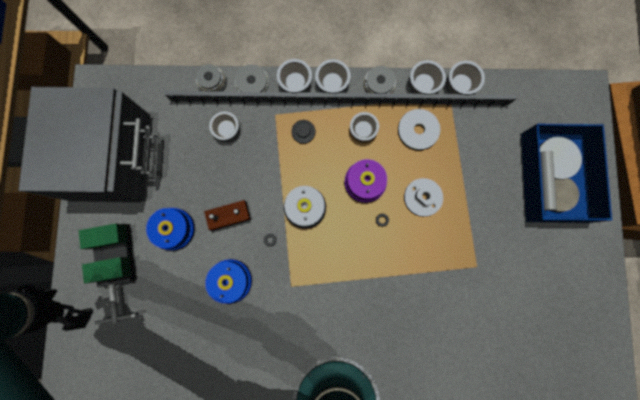

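View pics/wrist0.png

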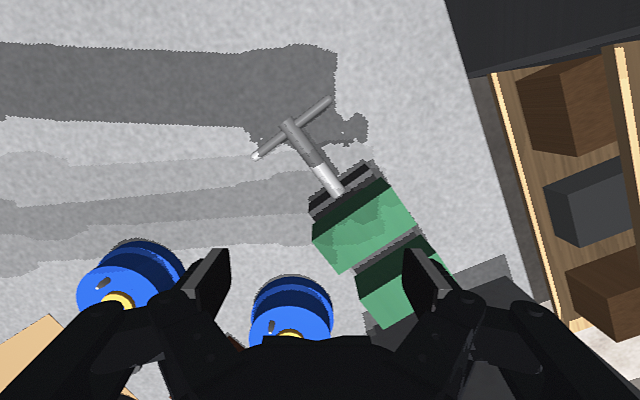

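Run:
```python
import cv2,numpy as np
t=cv2.imread('pics/top0.png'); s=cv2.imread('pics/side0.png')
def c(im,u,v,w,h,k): return cv2.resize(im[v:v+h,u:u+w],None,fx=k,fy=k,interpolation=cv2.INTER_CUBIC)
a=np.hstack([c(t,195,190,66,50,6),c(t,278,180,66,50,6)]); b=np.hstack([c(t,390,172,66,50,6),c(s,262,135,66,50,6)])
cv2.imwrite('pics/crop1.png',np.vstack([a,b]))
a=np.hstack([c(s,285,170,66,50,6),c(s,355,292,66,50,6)]);cv2.imwrite('pics/crop2.png',a)
```

```text
(no output)
```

View pics/crop1.png

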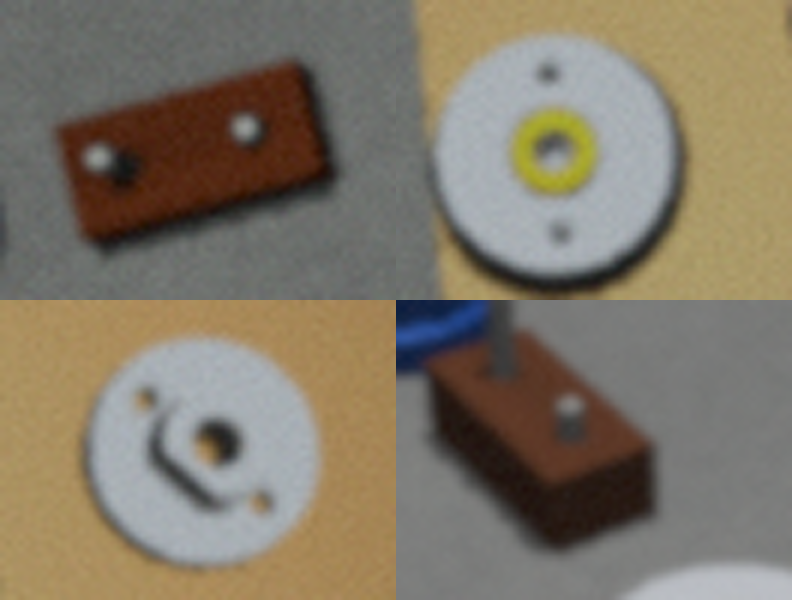

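View pics/crop2.png

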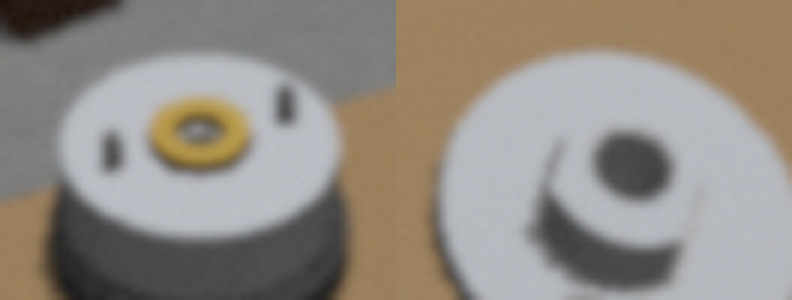

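```bash
cat > h.py <<'E'
import numpy as np, cv2
from scipy.spatial.transform import Rotation as R
from plant import monitor, vision, manip
GD=manip.grip_depth
def obs(): return monitor.get_obs()
def Rt(o): 
    q=o['ee_rot']; return R.from_quat([q[1],q[2],q[3],q[0]])
def T(n,o=None):
    c=vision.calibration(n)
    if n!='wrist': return np.array(c['world_from_camera'])
    o=o or obs(); M=np.eye(4); M[:3,:3]=Rt(o).as_matrix(); M[:3,3]=o['eef_pos']; return M@np.array(c['hand_eye'])
def ray(n,u,v,M=None):
    c=vision.calibration(n); M=T(n) if M is None else M
    return M[:3,3], M[:3,:3]@np.array([(u-c['cx'])/c['fx'],(v-c['cy'])/c['fy'],1])
def onz(n,u,v,z,M=None):
    p,d=ray(n,u,v,M); return p+d*(z-p[2])/d[2]
def tri(*rs):
    A=np.zeros((3,3)); b=np.zeros(3)
    for p,d in rs:
        d=d/np.linalg.norm(d); P=np.eye(3)-np.outer(d,d); A+=P; b+=P@p
    x=np.linalg.solve(A,b)
    return x,[float(np.linalg.norm(np.cross(x-p,d/np.linalg.norm(d)))) for p,d in rs]
def proj(n,X,M=None):
    c=vision.calibration(n); M=T(n) if M is None else M
    q=np.linalg.inv(M)@np.r_[X,1]; return np.array([c['fx']*q[0]/q[2]+c['cx'],c['fy']*q[1]/q[2]+c['cy']])
def move(pos,o=None,rz=None):
    """shift in tool axes (cm) to reach world TCP pos; optionally rotvec to straight down with tool x along yaw"""
    o=o or obs(); r=Rt(o); s=r.inv().apply(np.array(pos)-o['eef_pos'])*100
    out=[0,0,0]
    if rz is not None: # target world yaw of tool y axis (mod pi)
        best=None
        for k in (0,np.pi):
            a=rz+k; y=np.array([np.cos(a),np.sin(a),0]); z=np.array([0,0,-1.]); x=np.cross(y,z)
            t=R.from_matrix(np.c_[x,y,z]); v=(r.inv()*t).as_rotvec(degrees=True)
            if best is None or np.linalg.norm(v)<np.linalg.norm(best): best=v
        out=best
    print('clock',o['clock'],'rot',np.round(out,2),'shift cm',np.round(s,2))
E
python3 - <<'E'
from h import *
t=cv2.imread('pics/side0.png')
cv2.imwrite('pics/c3.png',cv2.resize(t[120:180,255:315],None,fx=10,fy=10,interpolation=cv2.INTER_CUBIC))
for n,u,v,z in [('stud top',211.3,216.2,.086),('stub',236.2,211.3,.056),('bore',304.3+0,205.3,.067)]: print(n,onz('top',u,v,z))
d1=(278+(548-396)/6,180+73/6); d2=(278+(560-396)/6,180+232/6)
print('dowels',onz('top',*d1,.078),onz('top',*d2,.078))
e1=(285+112/6,170+135/6); e2=(285+286/6,170+90/6)
print('dowels side',onz('side',*e1,.078),onz('side',*e2,.078))
print('ring side',onz('side',285+200/6,170+130/6,.067))
# flange
print('flange hub bore',onz('top',390+216/6,172+(445-300)/6,.038),onz('side',355+(632-396)/6,292+165/6,.038))
print('dowel holes',onz('top',390+147/6,172+100/6,.012),onz('top',390+261/6,172+203/6,.012))
E
```

```text
stud top [0.48629065 0.33674303 0.086     ]
stub [0.50331178 0.27794683 0.056     ]
bore [0.52095329 0.0928804  0.067     ]
dowels [0.55493341 0.09567765 0.078     ] [0.48401931 0.08895454 0.078     ]
dowels side [0.48592125 0.08266426 0.078     ] [0.55671999 0.08851018 0.078     ]
ring side [0.52208139 0.08796074 0.067     ]
flange hub bore [ 0.55454464 -0.24139776  0.038     ] [ 0.55646731 -0.24498727  0.038     ]
dowel holes [ 0.57944913 -0.21615415  0.012     ] [ 0.5311862  -0.26855478  0.012     ]
```

View pics/c3.png

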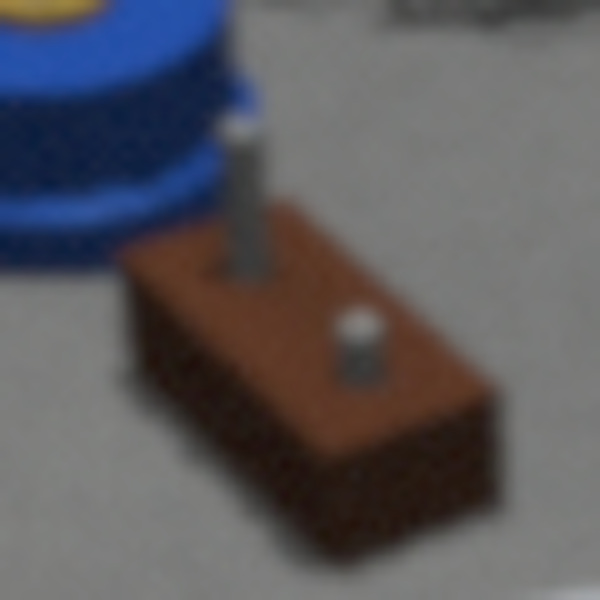

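Run:
```python
from h import *
print('stud',tri(ray('top',211.3,216.2),ray('side',279.2,133)))
print('stub',tri(ray('top',236.2,211.3),ray('side',255+36,120+32)))
print('ring',tri(ray('top',304.3,205.3),ray('side',318.3,191.7)))
print('hub',tri(ray('top',426,196.2),ray('side',394.3,319.5)))
print(onz('top',170,228,.06),onz('top',228,281,.06))
move([.486,.336,.17],rz=np.radians(16))
```

```text
stud (array([0.48790432, 0.33813634, 0.08036118]), [0.0011124049347001892, 0.0011124049347002677])
stub (array([0.50449366, 0.27811599, 0.05443972]), [0.001030687268992797, 0.0010306872689927566])
ring (array([0.52249735, 0.09286367, 0.0625878 ]), [0.001024385176892558, 0.0010243851768923313])
hub (array([ 0.55639283, -0.24287501,  0.03431617]), [0.0014524250901265044, 0.0014524250901262988])
[0.45520497 0.45374615 0.06      ] [0.31782691 0.29063588 0.06      ]
clock 0.15 rot [-7.000e-02  4.000e-02  4.881e+01] shift cm [-29.67 -13.86   3.13]
```

Emit:
{"fn": "servo_tool", "kwargs": {
  "rows": [
    [[0, 0, 8, -5, -2.3, 0.5, 6], [0, 0, 16, -10, -4.6, 1, 5], [0, 0, 24, -15, -7, 1.6, 5], [0, 0, 32, -20, -9.3, 2.1, 5], [0, 0, 40, -25, -11.6, 2.6, 5], [0, 0, 48.8, -29.67, -13.86, 3.13, 5], [0, 0, 48.8, -29.67, -13.86, 3.13, 5], [0, 0, 48.8, -29.67, -13.86, 3.13, 5], [0, 0, 48.8, -29.67, -13.86, 3.13, 5], [0, 0, 48.8, -29.67, -13.86, 3.13, 5]]
  ]
}}

```text
clock: 1.4
eef_pos: [0.4852, 0.3371, 0.1701]
ee_rot: [-0.0, 0.601, 0.799, -0.001]
force: [-0.4, -0.6, 0.1]
gripper_width: 0.0501
```

Run:
```python
from h import *
o=obs(); print(o['eef_pos'],o['ee_rot'],o['gripper_width'],o['force'])
im,d=vision.grab_frame('wrist'); cv2.imwrite('pics/w1.png',im[:,:,::-1]); np.savez('pics/w1.npz',M=T('wrist',o),d=d)
```

```text
[0.48521584 0.33709802 0.17009397] [-1.85310753e-05  6.00880177e-01  7.99338902e-01 -5.76363170e-04] 0.05011057067968419 [-0.3841908  -0.62776699  0.12265684]
```

View pics/w1.png

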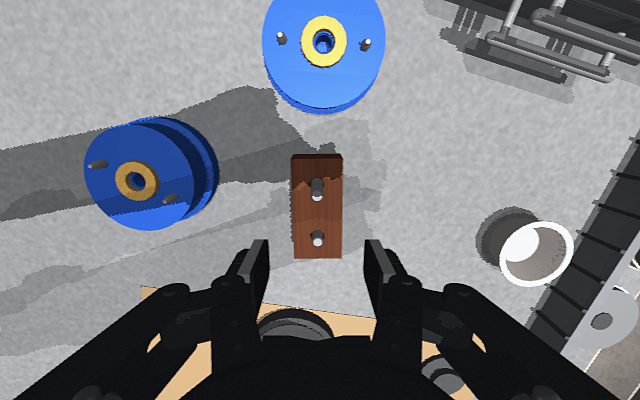

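Run:
```python
from h import *
t=cv2.imread('pics/w1.png'); d=np.load('pics/w1.npz'); M=d['M']
cv2.imwrite('pics/c4.png',cv2.resize(t[145:265,275:365],None,fx=5,fy=5,interpolation=cv2.INTER_CUBIC))
print(d['d'][192:200,312:322].round(3)[::2,::3])
```

```text
[[0.266 0.263 0.    0.266]
 [0.266 0.266 0.265 0.266]
 [0.266 0.266 0.265 0.265]
 [0.267 0.265 0.267 0.266]]
```

View pics/c4.png

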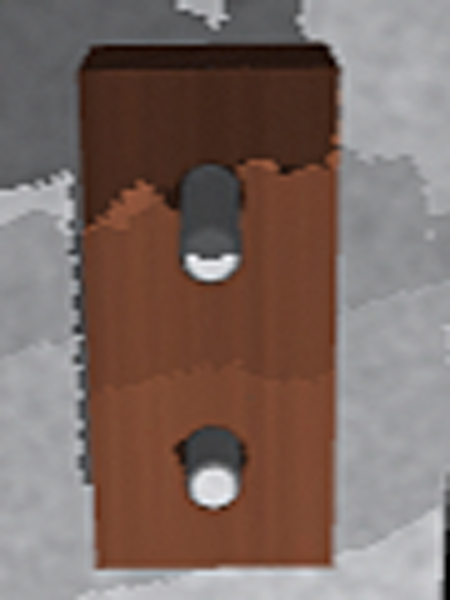

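Run:
```python
from h import *
d=np.load('pics/w1.npz'); M=d['M']
X=onz('wrist',316.6,195.4,.086,M); print(X, M[:3,3]+ray('wrist',316.6,195.4,M)[1]*.266)
print('3view', tri(ray('wrist',316.6,195.4,M),ray('top',211.3,216.2),ray('side',279.2,133)))
S=onz('wrist',275+213.5/5-.5,145+487/5-.5,.056,M); print('stub',S, np.degrees(np.arctan2(*(X-S)[1::-1])))
X[2]=.0497
move(X,rz=np.radians(16))
```

```text
[0.485143   0.33788264 0.086     ] [0.48516397 0.33781234 0.08573762]
3view (array([0.48697845, 0.33706938, 0.08146315]), [0.001526770379013702, 0.0009391353558034324, 0.0018378267417588701])
stub [0.50259526 0.28033104 0.056     ] 106.86968768281226
clock 1.45 rot [-0.05  0.05  0.11] shift cm [ 0.12  0.02 12.04]
```

Emit:
{"fn": "servo_tool", "kwargs": {
  "rows": [
    [[0, 0, 0, 0.12, 0, 3, 4], [0, 0, 0, 0.12, 0, 6, 4], [0, 0, 0, 0.12, 0, 9, 4], [0, 0, 0, 0.12, 0, 11, 4], [0, 0, 0, 0.12, 0, 12, 4], [0, 0, 0, 0.12, 0, 12, 4], [0, 0, 0, 0.12, 0, 12, 0.8], [0, 0, 0, 0.12, 0, 12, 0.8], [0, 0, 0, 0.12, 0, 12, 0.8], [0, 0, 0, 0.12, 0, 12, 0.8]]
  ],
  "grip_force": 40
}}

```text
clock: 2.7
eef_pos: [0.4857, 0.3385, 0.0511]
ee_rot: [0.0, 0.601, 0.799, 0.0]
force: [0.3, -0.3, 6.4]
gripper_width: 0.0089
```

Run:
```python
from h import *
o=obs(); print(o['eef_pos'],o['gripper_width'],o['force'])
im,d=vision.grab_frame('wrist'); cv2.imwrite('pics/w2.png',im[:,:,::-1])
```

```text
[0.48569712 0.33846999 0.05111043] 0.008908325393231456 [ 0.27191094 -0.31735314  6.42416182]
```

View pics/w2.png

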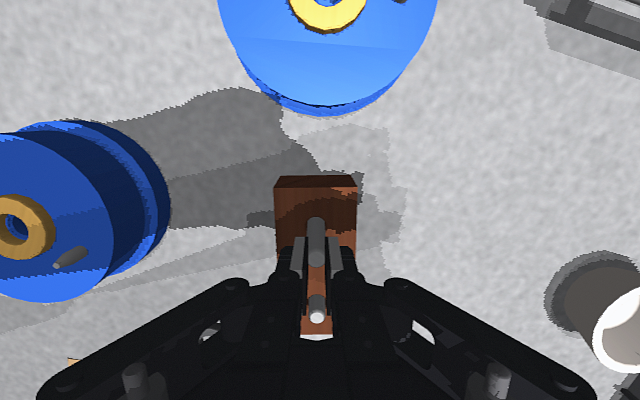

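Run:
```python
from h import *
o=obs();M=T('wrist',o);print(o['gripper_width'],o['force'])
for X in [(.4851,.3379,.086),(.4851,.3379,.04),(.5026,.2803,.056)]: print(proj('wrist',X,M))
print(proj('wrist',o['eef_pos'],M))
t=cv2.imread('pics/w2.png')
cv2.imwrite('pics/c5.png',cv2.resize(t[160:345,250:385],None,fx=4,fy=4,interpolation=cv2.INTER_CUBIC))
```

```text
0.00888543834167302 [0.61738579 0.24200853 5.8517574 ]
[315.39893023 258.72709446]
[315.39549604 226.1628896 ]
[316.61916998 317.47208346]
[316.63038232 232.08854983]
```

View pics/c5.png

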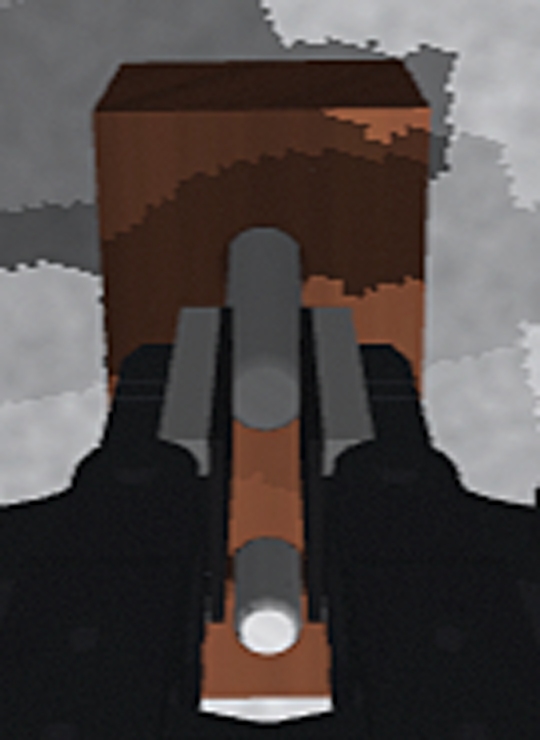

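Emit:
{"fn": "servo_tool", "kwargs": {
  "rows": [
    [[0, 0, 0, 0, 0, 0, 0.2], [0, 0, 0, 0, 0, 0, 0.2], [0, 0, 0, 0, 0, -0.5, 0.2], [0, 0, 0, 0, 0, -2, 0.2], [0, 0, 0, 0, 0, -4, 0.2], [0, 0, 0, 0, 0, -6, 0.2], [0, 0, 0, 0, 0, -8, 0.2], [0, 0, 0, 0, 0, -10, 0.2], [0, 0, 0, 0, 0, -11, 0.2], [0, 0, 0, 0, 0, -11, 0.2]]
  ],
  "grip_force": 60
}}

```text
clock: 4.0
eef_pos: [0.4859, 0.3387, 0.162]
ee_rot: [0.0, 0.601, 0.799, 0.001]
force: [0.0, 0.3, -1.9]
gripper_width: 0.0069
```

Run:
```python
from h import *
o=obs();M=T('wrist',o);print(o['eef_pos'],o['gripper_width'],o['force'])
im,d=vision.grab_frame('wrist'); cv2.imwrite('pics/w3.png',im[:,:,::-1])
move([.5215,.0915,.16],rz=np.radians(95.3))
print('bore/ring by two views', tri(ray('top',304.3,205.3),ray('side',318.3,191.7))[0])
```

```text
[0.48594604 0.33873502 0.16204891] 0.006919572606984738 [ 0.0143098   0.25700963 -1.93271534]
clock 4.05 rot [ 6.000e-02  3.000e-02 -7.919e+01] shift cm [-24.72  -3.39   0.11]
bore/ring by two views [0.52249735 0.09286367 0.0625878 ]
```

View pics/w3.png

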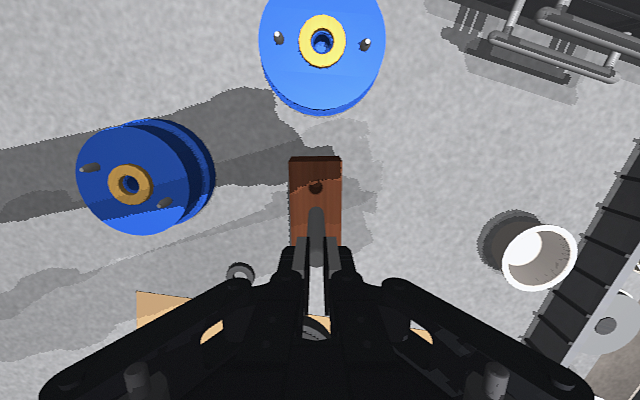

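Emit:
{"fn": "servo_tool", "kwargs": {
  "rows": [
    [[0, 0, -9, -3, -0.4, 0, 0.2], [0, 0, -18, -6, -0.8, 0, 0.2], [0, 0, -27, -9, -1.2, 0, 0.2], [0, 0, -36, -12, -1.6, 0, 0.2], [0, 0, -46, -15, -2.1, 0, 0.2], [0, 0, -56, -18, -2.5, 0, 0.2], [0, 0, -66, -21, -2.9, 0, 0.2], [0, 0, -76, -24, -3.3, 0, 0.2], [0, 0, -79.2, -24.7, -3.4, 0, 0.2], [0, 0, -79.2, -24.7, -3.4, 0, 0.2]]
  ]
}}

```text
clock: 5.3
eef_pos: [0.5208, 0.0906, 0.1602]
ee_rot: [-0.0, -0.045, 0.999, 0.0]
force: [-0.6, 0.1, 0.0]
gripper_width: 0.0068
```

Run:
```python
from h import *
o=obs();M=T('wrist',o);print(o['eef_pos'],o['joint_positions'].round(2),o['gripper_width'],o['force'])
im,d=vision.grab_frame('wrist'); cv2.imwrite('pics/w4.png',im[:,:,::-1]); np.savez('pics/w4.npz',M=M,d=d)
cv2.imwrite('pics/c6.png',cv2.resize(im[120:280,235:395,::-1],None,fx=3.75,fy=3.75,interpolation=cv2.INTER_CUBIC))
```

```text
[0.52084133 0.09064274 0.16021697] [-0.29  0.31  0.06  1.94 -0.02  0.89  1.45] 0.006847578222070909 [-0.61939687  0.07195959  0.02250338]
```

View pics/w4.png

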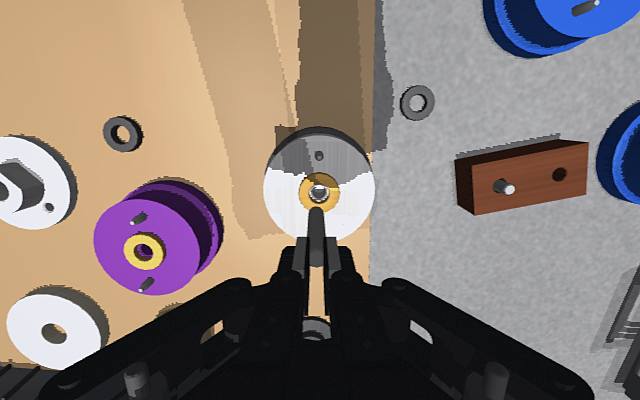

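View pics/c6.png

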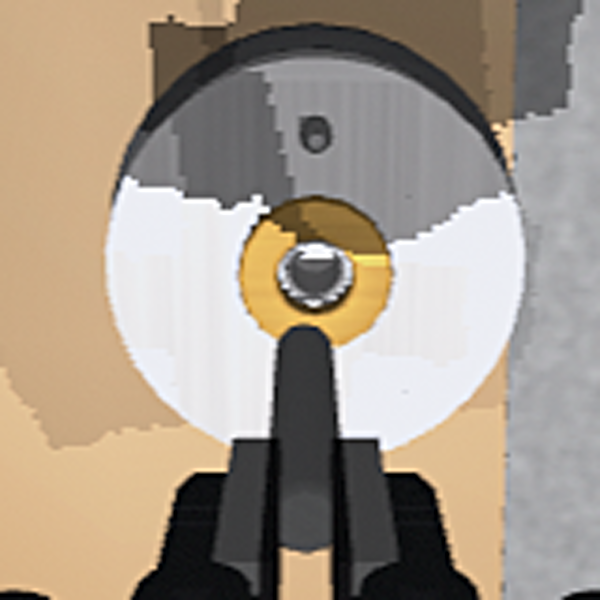

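Run:
```python
from h import *
d=np.load('pics/w4.npz'); M=d['M']
f=lambda x,y:(235+(x+.5)/3.75-.5,120+(y+.5)/3.75-.5)
o=obs();r=Rt(o)
B=onz('wrist',*f(303,351),.119,M); Tp=onz('wrist',*f(305,523),.195,M); C=onz('wrist',*f(316,277),.067,M); D=onz('wrist',*f(316,131),.078,M)
for n,X in zip(['bottom','top','bore','dowel'],[B,Tp,C,D]): print(n,X.round(4),'tool cm',(r.inv().apply(X-o['eef_pos'])*100).round(2))
print('yaw',np.degrees(np.arctan2(*(D-C)[1::-1])), 'z depth ring', d['d'][193,316-12:316+12:4])
print('ring z check', (M[:3,3]+ray('wrist',300+0,194,M)[1]*np.median(d['d'][190:198,301:306]))[2])
```

```text
bottom [0.5225 0.0908 0.119 ] tool cm [-0.16 -0.09  4.13]
top [0.5215 0.0912 0.195 ] tool cm [-0.06 -0.04 -3.47]
bore [0.5205 0.0938 0.067 ] tool cm [0.01 0.23 9.33]
dowel [0.4825 0.0902 0.078 ] tool cm [3.83 0.21 8.24]
yaw -174.48196181206416 z depth ring [0.27470663 0.2754067  0.28342545 0.3008907  0.30430496 0.29523897]
ring z check 0.06730426008619422
```

Emit:
{"fn": "servo_tool", "kwargs": {
  "rows": [
    [[0, 0, 0, 0.17, 0.32, 1, 0.2], [0, 0, 0, 0.17, 0.32, 2, 0.2], [0, 0, 0, 0.17, 0.32, 3, 0.2], [0, 0, 0, 0.17, 0.32, 3.8, 0.2], [0, 0, 0, 0.17, 0.32, 4.3, 0.2], [0, 0, 0, 0.17, 0.32, 4.5, 0.2], [0, 0, 0, 0.17, 0.32, 4.5, 0.2], [0, 0, 0, 0.17, 0.32, 4.5, 0.2], [0, 0, 0, 0.17, 0.32, 4.5, 0.2], [0, 0, 0, 0.17, 0.32, 4.5, 0.2]]
  ]
}}

```text
clock: 6.6
eef_pos: [0.5189, 0.0946, 0.1155]
ee_rot: [-0.0, -0.046, 0.999, 0.0]
force: [0.4, 0.1, -1.2]
gripper_width: 0.0072
```

Run:
```python
from h import *
o=obs();M=T('wrist',o);print(o['eef_pos'],o['gripper_width'],o['force'])
im,d=vision.grab_frame('wrist'); cv2.imwrite('pics/w5.png',im[:,:,::-1]); np.savez('pics/w5.npz',M=M,d=d)
cv2.imwrite('pics/c7.png',cv2.resize(im[140:300,235:395,::-1],None,fx=3.75,fy=3.75,interpolation=cv2.INTER_CUBIC))
im,d=vision.grab_frame('side');cv2.imwrite('pics/c8.png',cv2.resize(im[130:230,260:380,::-1],None,fx=6,fy=6,interpolation=cv2.INTER_CUBIC))
```

```text
[0.51893594 0.09459847 0.11552361] 0.007171369934188121 [ 0.40854326  0.10460984 -1.17089782]
```

View pics/c7.png

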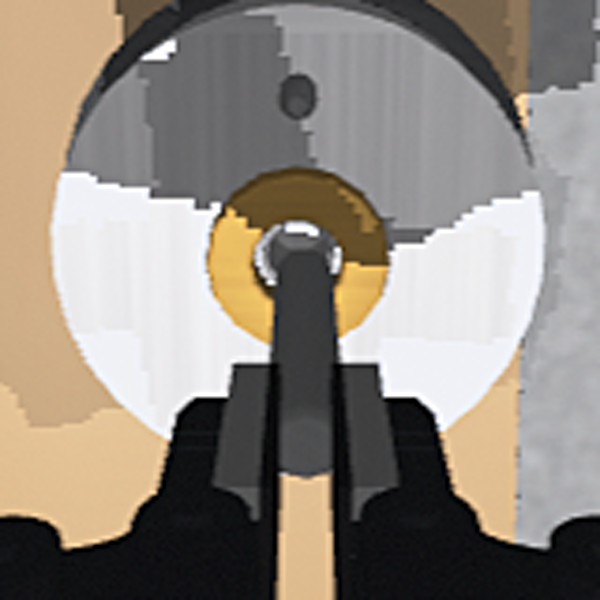

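View pics/c8.png

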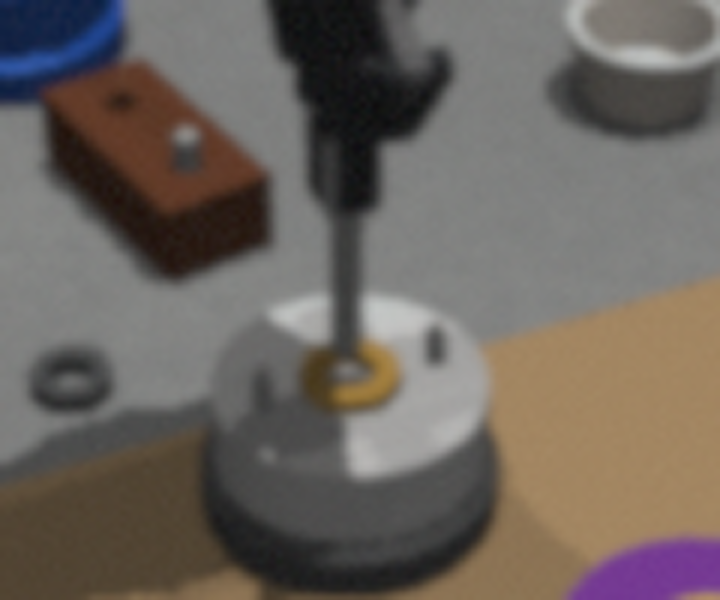

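Run:
```python
from h import *
d=np.load('pics/w5.npz'); M=d['M']
f=lambda x,y:(235+(x+.5)/3.75-.5,140+(y+.5)/3.75-.5)
o=obs();r=Rt(o)
t=lambda X:(r.inv().apply(X-o['eef_pos'])*100).round(2)
for zb in (.073,.0745,.076):
    B=onz('wrist',*f(302.5,247),zb,M); print('stud +x edge',t(B))
Tp=onz('wrist',*f(307,447),.150,M);print('top',t(Tp))
C=onz('wrist',*f(296,261.5),.067,M);print('hole c',t(C)); print('hole +x edge',t(onz('wrist',*f(296,221),.067,M)))
print('ring sides',t(onz('wrist',*f(206,261),.067,M)),t(onz('wrist',*f(390,261),.067,M)))
print('flange sides',t(onz('wrist',*f(51,230),.06,M)),t(onz('wrist',*f(545,230),.06,M)))
print('dowel',t(onz('wrist',*f(298,97),.078,M)),'stud sides',t(onz('wrist',*f(273,260),.0745,M)),t(onz('wrist',*f(332,260),.0745,M)))
```

```text
stud +x edge [ 0.42 -0.01  4.25]
stud +x edge [ 0.47 -0.01  4.1 ]
stud +x edge [ 0.51 -0.01  3.95]
top [-0.07  0.07 -3.45]
hole c [-0.1  -0.15  4.85]
hole +x edge [ 0.8  -0.15  4.85]
ring sides [-0.09 -2.07  4.85] [-0.08  1.85  4.85]
flange sides [ 0.39 -5.49  5.54] [0.4  5.27 5.55]
dowel [ 3.62 -0.09  3.75] stud sides [ 0.18 -0.62  4.1 ] [0.19 0.6  4.1 ]
```

Emit:
{"fn": "servo_tool", "kwargs": {
  "rows": [
    [[0, 0, 0, 0.06, -0.11, 0, 0.2], [0, 0, 0, 0.06, -0.11, 0, 0.2], [0, 0, 0, 0.06, -0.11, 0.4, 0.2], [0, 0, 0, 0.06, -0.11, 0.8, 0.2], [0, 0, 0, 0.06, -0.11, 1.1, 0.2], [0, 0, 0, 0.06, -0.11, 1.4, 0.2], [0, 0, 0, 0.06, -0.11, 1.6, 0.2], [0, 0, 0, 0.06, -0.11, 1.8, 0.2], [0, 0, 0, 0.06, -0.11, 2, 0.2], [0, 0, 0, 0.06, -0.11, 2, 0.2]]
  ]
}}

```text
clock: 7.95
eef_pos: [0.5183, 0.0935, 0.0953]
ee_rot: [-0.0, -0.046, 0.999, 0.0]
force: [-0.1, -0.2, -1.0]
gripper_width: 0.007
```

Run:
```python
from h import *
o=obs();M=T('wrist',o);print(o['eef_pos'],o['gripper_width'],o['force'],o['moment'])
im,d=vision.grab_frame('wrist'); cv2.imwrite('pics/w6.png',im[:,:,::-1]); np.savez('pics/w6.npz',M=M,d=d)
cv2.imwrite('pics/c9.png',cv2.resize(im[140:300,235:395,::-1],None,fx=3.75,fy=3.75,interpolation=cv2.INTER_CUBIC))
```

```text
[0.51834281 0.09346984 0.09534046] 0.00703713961081871 [-0.09299183 -0.17875423 -1.04201425] [ 0.0132025  -0.03532917  0.00396142]
```

View pics/c9.png

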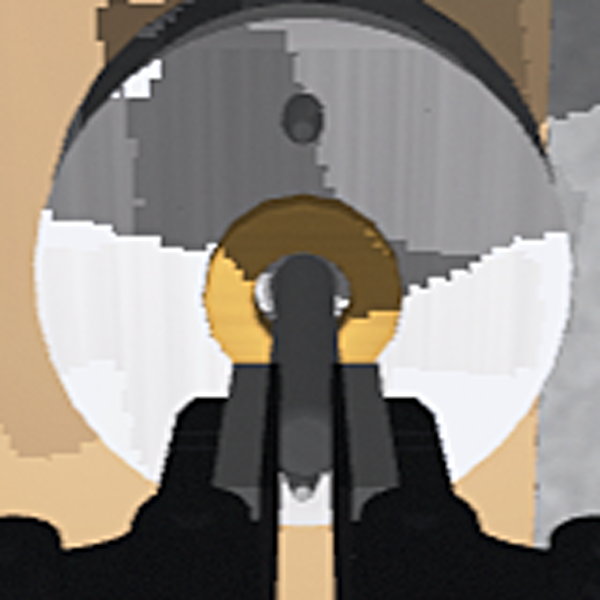

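Emit:
{"fn": "servo_tool", "kwargs": {
  "rows": [
    [[0, 0, 0, 0, 0, 0.4, 0.2], [0, 0, 0, 0, 0, 0.8, 0.2], [0, 0, 0, 0, 0, 1.1, 0.2], [0, 0, 0, 0, 0, 1.4, 0.2], [0, 0, 0, 0, 0, 1.6, 0.2], [0, 0, 0, 0, 0, 1.8, 0.2], [0, 0, 0, 0, 0, 1.95, 0.2], [0, 0, 0, 0, 0, 2.05, 0.2], [0, 0, 0, 0, 0, 2.1, 0.2], [0, 0, 0, 0, 0, 2.1, 0.2]]
  ]
}}

```text
clock: 9.25
eef_pos: [0.5193, 0.0937, 0.0752]
ee_rot: [0.001, -0.046, 0.999, 0.0]
force: [0.2, -0.7, 5.0]
gripper_width: 0.0069
```

Run:
```python
from h import *
o=obs();M=T('wrist',o);print(o['eef_pos'],o['gripper_width'],o['force'],o['moment'])
im,d=vision.grab_frame('side');cv2.imwrite('pics/c10.png',cv2.resize(im[130:230,260:380,::-1],None,fx=6,fy=6,interpolation=cv2.INTER_CUBIC))
```

```text
[0.51927548 0.09368258 0.07521758] 0.006857949414289799 [ 0.24218928 -0.66446553  5.02605225] [-0.03891892  0.02003047 -0.01203698]
```

View pics/c10.png

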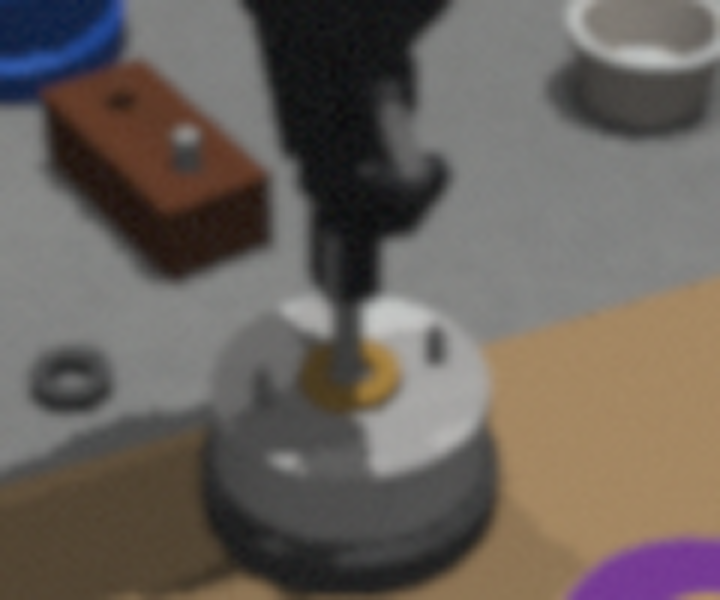

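Emit:
{"fn": "servo_tool", "kwargs": {
  "rows": [
    [[0, 0, 0, 0, 0, 0, 1.5], [0, 0, 0, 0, 0, 0, 2.5], [0, 0, 0, 0, 0, 0, 4], [0, 0, 0, 0, 0, 0, 5], [0, 0, 0, 0, 0, -1, 5], [0, 0, 0, 0, 0, -3, 5], [0, 0, 0, 0, 0, -5, 5], [0, 0, 0, 0, 0, -7, 5], [0, 0, 0, 0, 0, -9, 5], [0, 0, 0, 0, 0, -9, 5]]
  ]
}}

```text
clock: 10.55
eef_pos: [0.5204, 0.0939, 0.1671]
ee_rot: [0.003, -0.046, 0.999, 0.001]
force: [-0.4, -0.5, -0.4]
gripper_width: 0.0498
```

Run:
```python
from h import *
o=obs();M=T('wrist',o);print(o['eef_pos'],o['gripper_width'],o['force'])
im,d=vision.grab_frame('wrist'); cv2.imwrite('pics/w7.png',im[:,:,::-1]); np.savez('pics/w7.npz',M=M,d=d)
cv2.imwrite('pics/c11.png',cv2.resize(im[120:280,235:395,::-1],None,fx=3.75,fy=3.75,interpolation=cv2.INTER_CUBIC))
```

```text
[0.52037755 0.09389065 0.1671318 ] 0.04983957138963964 [-0.35311054 -0.53831838 -0.4240171 ]
```

View pics/c11.png

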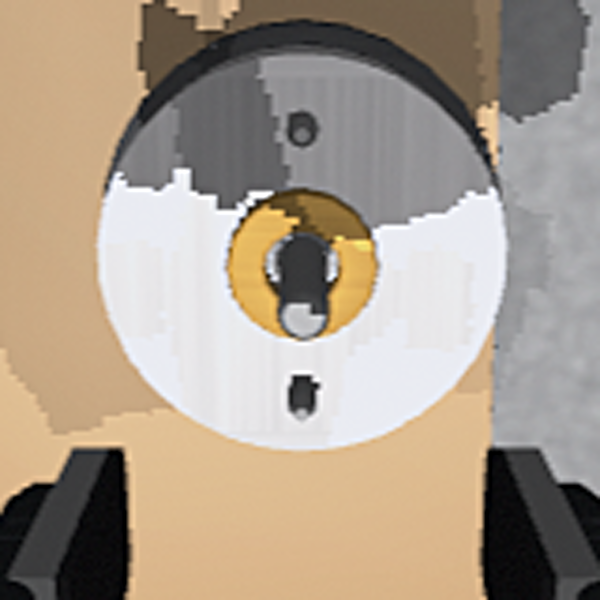

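Run:
```python
from h import *
d=np.load('pics/w7.npz'); M=d['M']
f=lambda x,y:(235+(x+.5)/3.75-.5,120+(y+.5)/3.75-.5)
o=obs();r=Rt(o)
P=lambda n,x,y,z:(lambda X:print(n,X.round(4),'tool',(r.inv().apply(X-o['eef_pos'])*100).round(2)))(onz('wrist',*f(x,y),z,M))
P('d1',302,135,.078);P('d2',302,412,.078);P('stud',303,320,.110)
P('hole',303,262,.067);P('fl L',97,245,.06);P('fl R',508,245,.06)
u,v=f(303,322);u,v=int(u),int(v);dd=np.median(d['d'][v-1:v+2,u-1:u+3]); print('stud top z',(M[:3,3]+ray('wrist',u,v,M)[1]*dd)[2])
print(Rt(o).as_matrix().round(4).tolist())
im=cv2.imread('pics/w7.png'); 
cv2.imwrite('pics/c12.png',cv2.resize(im[140:240,275:355],None,fx=7,fy=7,interpolation=cv2.INTER_NEAREST)[:600])
move([.5555,-.243,.16],rz=np.radians(137))
```

```text
d1 [0.4847 0.0905 0.078 ] tool [ 3.52 -0.01  8.78]
d2 [0.5557 0.0969 0.078 ] tool [-3.61 -0.01  8.8 ]
stud [0.5206 0.094  0.11  ] tool [-0.1   0.02  5.59]
hole [0.5188 0.0938 0.067 ] tool [0.1  0.01 9.89]
fl L [0.521  0.0396 0.06  ] tool [ 0.38 -5.41 10.58]
fl R [0.5111 0.1473 0.06  ] tool [ 0.38  5.4  10.59]
stud top z 0.10993967318062031
[[-0.9958, -0.091, 0.003], [-0.091, 0.9959, 0.0013], [-0.0032, 0.001, -1.0]]
clock 10.6 rot [-1.000e-02  1.900e-01 -4.178e+01] shift cm [ -0.52 -33.86   0.56]
```

View pics/c12.png

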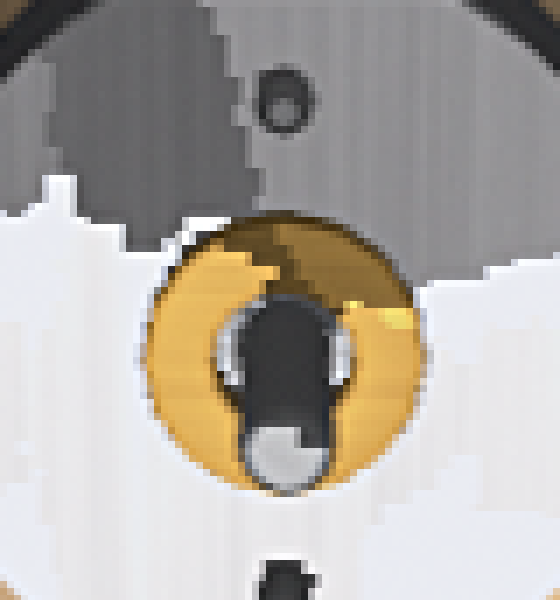

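Emit:
{"fn": "servo_tool", "kwargs": {
  "rows": [
    [[0, 0, -5, 0, -3.5, 0, 6], [0, 0, -10, 0, -8, 0, 6], [0, 0, -15, -0.1, -12.5, 0.1, 6], [0, 0, -20, -0.2, -17, 0.2, 6], [0, 0, -25, -0.3, -21.5, 0.3, 6], [0, 0, -30, -0.4, -26, 0.4, 6], [0, 0.1, -36, -0.5, -30, 0.5, 6], [0, 0.2, -41.8, -0.52, -33.86, 0.56, 6], [0, 0.2, -41.8, -0.52, -33.86, 0.56, 6], [0, 0.2, -41.8, -0.52, -33.86, 0.56, 6]]
  ]
}}

```text
clock: 11.85
eef_pos: [0.5549, -0.2421, 0.1589]
ee_rot: [-0.001, -0.399, 0.917, 0.001]
force: [0.7, 0.7, 0.3]
gripper_width: 0.0601
```

Run:
```python
from h import *
o=obs();M=T('wrist',o);print(o['eef_pos'],o['ee_rot'],o['joint_positions'].round(2),o['gripper_width'],o['force'])
im,d=vision.grab_frame('wrist'); cv2.imwrite('pics/w8.png',im[:,:,::-1]); np.savez('pics/w8.npz',M=M,d=d)
cv2.imwrite('pics/c13.png',cv2.resize(im[120:280,235:395,::-1],None,fx=3.75,fy=3.75,interpolation=cv2.INTER_CUBIC))
```

```text
[ 0.55490294 -0.24208943  0.15890575] [-5.44103910e-04 -3.98717011e-01  9.17073435e-01  8.73812853e-04] [ 0.31  0.44  0.06  1.76 -0.03  0.95  2.77] 0.06014730798609051 [0.73157137 0.70627415 0.2801604 ]
```

View pics/w8.png

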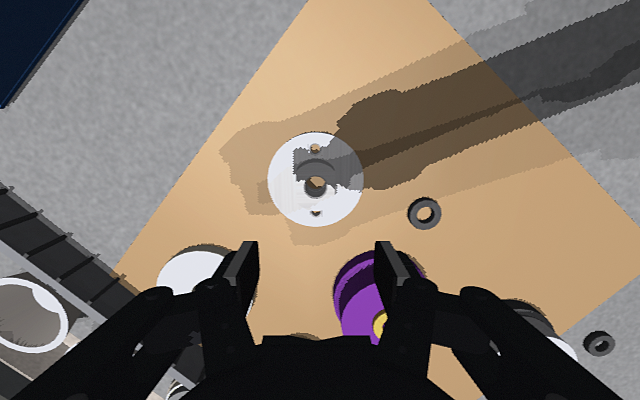

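View pics/c13.png

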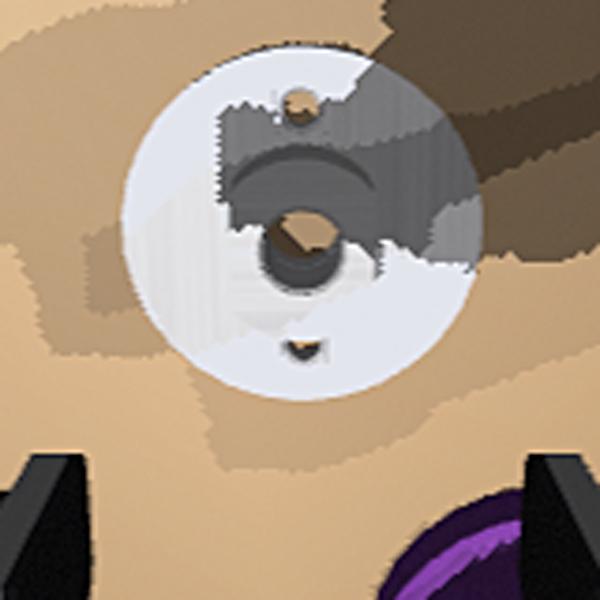

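Run:
```python
from h import *
d=np.load('pics/w8.npz'); M=d['M']
f=lambda x,y:(235+(x+.5)/3.75-.5,120+(y+.5)/3.75-.5)
o=obs();r=Rt(o)
P=lambda n,x,y,z:(lambda X:print(n,X.round(4),'tool',(r.inv().apply(X-o['eef_pos'])*100).round(2)))(onz('wrist',*f(x,y),z,M))
P('h1',301,107,.012);P('hub bore',301,252,.038);P('L',121,225,.012);P('R',483,225,.012);P('bot',302,401,.012);P('h2',303,345,.012)
u,v=[int(round(q)) for q in f(302,305)];dd=np.median(d['d'][v-1:v+2,u-4:u+4]); print('hub top z',(M[:3,3]+ray('wrist',u,v,M)[1]*dd)[2])
u,v=[int(round(q)) for q in f(160,240)];dd=np.median(d['d'][v-1:v+2,u-4:u+4]); print('disc top z',(M[:3,3]+ray('wrist',u,v,M)[1]*dd)[2])
print(R.from_matrix(r.as_matrix()).as_matrix().round(4).tolist())
# hub edges in depth along a row
row=int(round(f(0,200)[1])); print(row,d['d'][row,280:352:2].round(3).tolist())
```

```text
h1 [ 0.5305 -0.2687  0.012 ] tool [ 3.67 -0.07 14.72]
hub bore [ 0.5556 -0.2417  0.038 ] tool [-1.000e-02 -7.000e-02  1.212e+01]
L [ 0.5937 -0.2798  0.012 ] tool [ 0.18 -5.46 14.71]
R [ 0.5146 -0.206   0.012 ] tool [ 0.17  5.37 14.73]
bot [ 0.5926 -0.2017  0.012 ] tool [-5.47 -0.05 14.72]
h2 [ 0.5798 -0.215   0.012 ] tool [-3.61 -0.02 14.72]
hub top z 0.03767670644285431
disc top z 0.01184571775838944
[[-0.6811, -0.7322, -0.0013], [-0.7322, 0.6811, 0.0011], [0.0001, 0.0017, -1.0]]
173 [0.3240000009536743, 0.3240000009536743, 0.32499998807907104, 0.3230000138282776, 0.3240000009536743, 0.32499998807907104, 0.3240000009536743, 0.3240000009536743, 0.296999990940094, 0.296999990940094, 0.2980000078678131, 0.296999990940094, 0.296999990940094, 0.2980000078678131, 0.2980000078678131, 0.2980000078678131, 0.29600000381469727, 0.2980000078678131, 0.296999990940094, 0.2980000078678131, 0.296999990940094, 0.296999990940094, 0.2980000078678131, 0.2980000078678131, 0.296999990940094, 0.2980000078678131, 0.296999990940094, 0.296999990940094, 0.3240000009536743, 0.3230000138282776, 0.3240000009536743, 0.3230000138282776, 0.3240000009536743, 0.3230000138282776, 0.3240000009536743, 0.3240000009536743]
```

Emit:
{"fn": "servo_tool", "kwargs": {
  "rows": [
    [[0, 0, 0, 0, -0.06, 4, 6], [0, 0, 0, 0, -0.06, 8, 6], [0, 0, 0, 0, -0.06, 11, 6], [0, 0, 0, 0, -0.06, 13, 6], [0, 0, 0, 0, -0.06, 14, 6], [0, 0, 0, 0, -0.06, 14.4, 6], [0, 0, 0, 0, -0.06, 14.4, 6], [0, 0, 0, 0, -0.06, 14.4, 3.2], [0, 0, 0, 0, -0.06, 14.4, 3.2], [0, 0, 0, 0, -0.06, 14.4, 3.2]]
  ],
  "grip_force": 100
}}

```text
clock: 13.15
eef_pos: [0.5557, -0.2418, 0.0156]
ee_rot: [-0.0, -0.399, 0.917, 0.001]
force: [-1.2, -0.4, -0.7]
gripper_width: 0.0324
```

Run:
```python
from h import *
o=obs();M=T('wrist',o);print(o['eef_pos'],o['ee_rot'],o['gripper_width'],o['force'])
im,d=vision.grab_frame('wrist'); cv2.imwrite('pics/w9.png',im[:,:,::-1])
```

```text
[ 0.55567909 -0.24183689  0.01556785] [-1.30179169e-04 -3.99313292e-01  9.16814365e-01  5.45534168e-04] 0.032438967433339225 [-1.20667428 -0.37807568 -0.67711382]
```

View pics/w9.png

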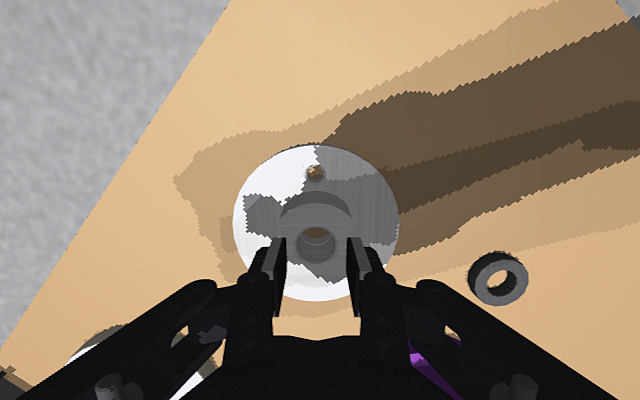

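Emit:
{"fn": "servo_tool", "kwargs": {
  "rows": [
    [[0, 0, 0, 0, 0, 0, 2.5], [0, 0, 0, 0, 0, 0, 2.5], [0, 0, 0, 0, 0, 0, 2.5], [0, 0, 0, 0, 0, -0.3, 2.5], [0, 0, 0, 0, 0, -0.6, 2.5], [0, 0, 0, 0, 0, -1, 2.5], [0, 0, 0, 0, 0, -1.5, 2.5], [0, 0, 0, 0, 0, -2, 2.5], [0, 0, 0, 0, 0, -2, 2.5], [0, 0, 0, 0, 0, -2, 2.5]]
  ],
  "grip_force": 100
}}

```text
clock: 14.45
eef_pos: [0.5556, -0.2418, 0.0354]
ee_rot: [-0.0, -0.399, 0.917, 0.001]
force: [0.2, 0.3, -0.7]
gripper_width: 0.0251
```

Run:
```python
from h import *
o=obs();M=T('wrist',o);print(o['eef_pos'],o['ee_rot'],o['gripper_width'],o['force'])
im,d=vision.grab_frame('wrist'); cv2.imwrite('pics/w10.png',im[:,:,::-1]);np.savez('pics/w10.npz',M=M,d=d)
```

```text
[ 0.555556   -0.24180336  0.03542607] [-2.24446330e-04 -3.99315443e-01  9.16813363e-01  6.19290884e-04] 0.025078840831080258 [ 0.19517577  0.30603398 -0.66494908]
```

View pics/w10.png

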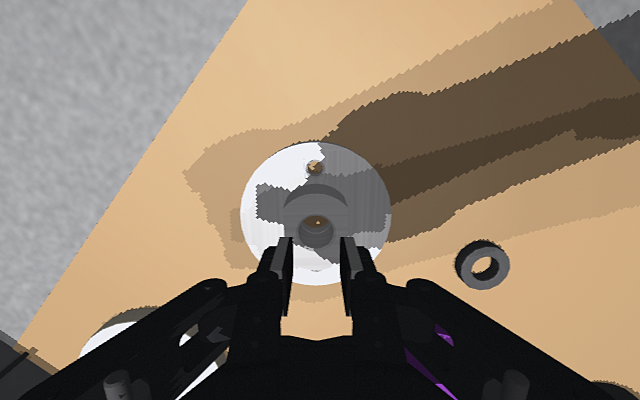

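Run:
```python
from h import *
a=cv2.imread('pics/w9.png')[170:330,240:400];b=cv2.imread('pics/w10.png')[170:330,240:400]
cv2.imwrite('pics/c14.png',cv2.resize(np.hstack([a,b]),None,fx=2.5,fy=2.5,interpolation=cv2.INTER_CUBIC))
im,_=vision.grab_frame('side');cv2.imwrite('pics/c15.png',cv2.resize(im[250:370,330:480,::-1],None,fx=5,fy=5,interpolation=cv2.INTER_CUBIC))
z=np.load('pics/w10.npz');d=z['d'];M=z['M']
for row in (235,245,260,275):
  for u in (262,276,288,300,316,330,342,356,370):
    X=M[:3,3]+ray('wrist',u,row,M)[1]*d[row,u]; print((u,row),(Rt(obs()).inv().apply(X-obs()['eef_pos'])*1000).round(0) if d[row,u]>0 else None,end=' ')
  print()
```

```text
(262, 235) [-13. -39.  24.] (276, 235) [-13. -29.  24.] (288, 235) [ -1. -17.  -3.] (300, 235) [ -5. -10.   4.] (316, 235) [-12.   1.  21.] (330, 235) [-6. 10.  7.] (342, 235) [-2. 17. -3.] (356, 235) [-13.  30.  24.] (370, 235) [-12.  40.  23.] 
(262, 245) [-21. -39.  24.] (276, 245) [-20. -29.  23.] (288, 245) [ 11. -13. -43.] (300, 245) [ -9. -10.  -2.] (316, 245) [-12.   1.   4.] (330, 245) [-9. 10. -2.] (342, 245) [ 10.  13. -42.] (356, 245) [ 10.  20. -42.] (370, 245) [-21.  40.  23.] 
(262, 260) [  7. -24. -50.] (276, 260) [ 11. -17. -59.] (288, 260) [ 11. -12. -58.] (300, 260) [-19. -10.  -3.] (316, 260) [-19.   1.  -2.] (330, 260) [-18.  10.  -4.] (342, 260) [  3.  13. -43.] (356, 260) [ 11.  18. -58.] (370, 260) [  6.  26. -50.] 
(262, 275) [ 14. -20. -76.] (276, 275) [ 12. -15. -72.] (288, 275) [  4. -12. -59.] (300, 275) [-46. -12.  24.] (316, 275) [-46.   1.  24.] (330, 275) [-45.  11.  23.] (342, 275) [ -4.  13. -46.] (356, 275) [ 12.  16. -72.] (370, 275) [ 14.  21. -76.]
```

View pics/c14.png

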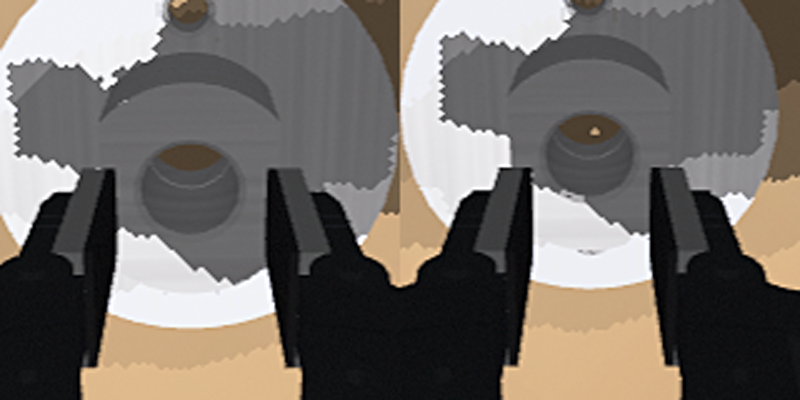

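View pics/c15.png

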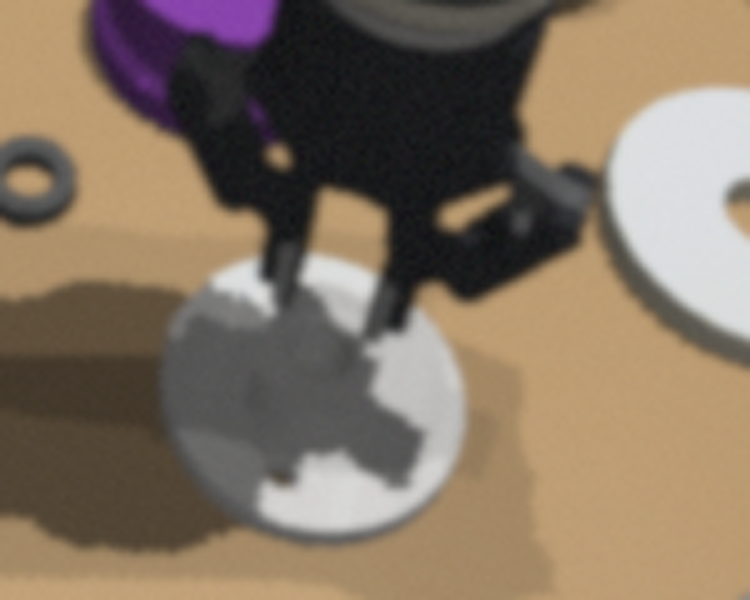

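Run:
```python
from h import *
z=np.load('pics/w10.npz');d=z['d'];o=obs()
H=np.array(vision.calibration('wrist')['hand_eye'])
for u in (283,287,290,345,350):
  for v in range(232,262,3):
    X=H[:3,3]+ray('wrist',u,v,H)[1]*d[v,u]; print((u,v),(X*1000).round(0).tolist(),end=' ')
  print()
for X in [(.011,-.0125,0),(.011,-.0125,-.01),(.011,-.0125,-.02),(.011,-.0125,-.03),(-.011,-.0125,0)]: print(X,proj('wrist',X,H))
print(np.load('pics/w4.npz')['d'][236:262:3,316], )
```

```text
(283, 232) [-10.0, -23.0, 23.0] (283, 235) [-12.0, -23.0, 22.0] (283, 238) [11.0, -16.0, -36.0] (283, 241) [11.0, -16.0, -39.0] (283, 244) [11.0, -15.0, -43.0] (283, 247) [11.0, -15.0, -46.0] (283, 250) [11.0, -15.0, -49.0] (283, 253) [11.0, -14.0, -52.0] (283, 256) [11.0, -14.0, -55.0] (283, 259) [11.0, -14.0, -58.0] 
(287, 232) [0.0, -18.0, -2.0] (287, 235) [-1.0, -18.0, -3.0] (287, 238) [11.0, -14.0, -35.0] (287, 241) [11.0, -14.0, -38.0] (287, 244) [11.0, -13.0, -43.0] (287, 247) [11.0, -13.0, -47.0] (287, 250) [11.0, -13.0, -50.0] (287, 253) [11.0, -12.0, -53.0] (287, 256) [11.0, -12.0, -55.0] (287, 259) [11.0, -12.0, -58.0] 
(290, 232) [0.0, -16.0, -2.0] (290, 235) [-1.0, -16.0, -3.0] (290, 238) [11.0, -13.0, -35.0] (290, 241) [11.0, -12.0, -39.0] (290, 244) [11.0, -12.0, -43.0] (290, 247) [11.0, -12.0, -46.0] (290, 250) [9.0, -12.0, -46.0] (290, 253) [9.0, -11.0, -48.0] (290, 256) [8.0, -11.0, -48.0] (290, 259) [7.0, -11.0, -49.0] 
(345, 232) [1.0, 19.0, -3.0] (345, 235) [-1.0, 19.0, -2.0] (345, 238) [11.0, 15.0, -36.0] (345, 241) [11.0, 15.0, -38.0] (345, 244) [12.0, 15.0, -44.0] (345, 247) [11.0, 15.0, -45.0] (345, 250) [12.0, 14.0, -50.0] (345, 253) [11.0, 14.0, -53.0] (345, 256) [11.0, 14.0, -55.0] (345, 259) [11.0, 13.0, -57.0] 
(350, 232) [-10.0, 25.0, 23.0] (350, 235) [-13.0, 25.0, 24.0] (350, 238) [11.0, 18.0, -34.0] (350, 241) [11.0, 18.0, -40.0] (350, 244) [11.0, 17.0, -43.0] (350, 247) [11.0, 17.0, -46.0] (350, 250) [11.0, 17.0, -48.0] (350, 253) [11.0, 16.0, -52.0] (350, 256) [11.0, 16.0, -54.0] (350, 259) [11.0, 16.0, -57.0] 
(0.011, -0.0125, 0) [294.91886981 215.04709401]
(0.011, -0.0125, -0.01) [293.73216033 220.67591677]
(0.011, -0.0125, -0.02) [292.40568888 226.96766106]
(0.011, -0.0125, -0.03) [290.91322038 234.04676569]
(-0.011, -0.0125, 0) [295.59559241 247.10222281]
[0.16682635 0.16241291 0.15869409 0.15416741 0.1514587  0.15240525
 0.1511515  0.15169959 0.15272267]
```

Run:
```python
from h import *
H=np.array(vision.calibration('wrist')['hand_eye'])
for n in ('w4','w8','w10'):
  d=np.load(f'pics/{n}.npz')['d']; print(n)
  for u,v in [(316,345),(316,360),(316,380),(290,360),(345,360),(240,350),(400,350)]:
    X=H[:3,3]+ray('wrist',u,v,H)[1]*d[v,u]; print((u,v),(X*1000).round(0).tolist(),end=' ')
  print()
# tip edges: for each frame, columns on pad, first row where tool x≈11
for n in ('w4','w7','w8','w10'):
  d=np.load(f'pics/{n}.npz')['d']
  vv,uu=np.mgrid[215:300,230:400]; c=vision.calibration('wrist')
  P=np.stack([(uu-c['cx'])/c['fx'],(vv-c['cy'])/c['fy'],np.ones_like(uu)],-1)*d[215:300,230:400,None]
  X=P@H[:3,:3].T+H[:3,3]
  m=(abs(X[...,0]-.011)<.0015)&(X[...,2]<-.0)&(X[...,2]>-.06)&(abs(X[...,1])<.045)&(d[215:300,230:400]>0)
  Z=X[m]; print(n,len(Z),'tip z mm',(np.percentile(Z[:,2],[90,97,99,100])*1000).round(1))
```

```text
w4
(316, 345) [10.0, 1.0, -106.0] (316, 360) [11.0, 1.0, -112.0] (316, 380) [11.0, 1.0, -117.0] (290, 360) [12.0, -6.0, -113.0] (345, 360) [15.0, 8.0, -116.0] (240, 350) [17.0, -18.0, -115.0] (400, 350) [-7.0, 30.0, -89.0] 
w8
(316, 345) [11.0, 1.0, -107.0] (316, 360) [11.0, 1.0, -112.0] (316, 380) [11.0, 1.0, -118.0] (290, 360) [11.0, -6.0, -112.0] (345, 360) [12.0, 8.0, -112.0] (240, 350) [17.0, -18.0, -114.0] (400, 350) [16.0, 22.0, -113.0] 
w10
(316, 345) [11.0, 1.0, -106.0] (316, 360) [11.0, 1.0, -112.0] (316, 380) [12.0, 1.0, -118.0] (290, 360) [12.0, -6.0, -113.0] (345, 360) [11.0, 8.0, -112.0] (240, 350) [18.0, -17.0, -115.0] (400, 350) [17.0, 21.0, -115.0] 
w4 712 tip z mm [-36.9 -34.3 -33.6 -32.5]
w7 705 tip z mm [-38.7 -36.6 -35.8 -35. ]
w8 669 tip z mm [-40.9 -38.7 -38.3 -37. ]
w10 957 tip z mm [-2.4 -1.7 -1.3 -0.6]
```

Run:
```python
from h import *
o=obs(); r=Rt(o)
for z in (0,-.02,-.033):
  for y in (-.0155,.0155):
    X=o['eef_pos']+r.apply([0.005,y,z]); u=proj('side',X); print(z,y,X.round(3),u.round(1),'crop',((u-[330,250])*5).round(0))
d=np.load('pics/w4.npz')['d']
H=np.array(vision.calibration('wrist')['hand_eye'])
for v in range(236,290,4):
    print(v,[ (u,((H[:3,3]+ray('wrist',u,v,H)[1]*d[v,u])*1000).round(0).tolist()) for u in (306,312,316,320,326)])
```

```text
0 -0.0155 [ 0.563 -0.256  0.035] [400.5 324.7] crop [353. 374.]
0 0.0155 [ 0.541 -0.235  0.035] [383.4 317.8] crop [267. 339.]
-0.02 -0.0155 [ 0.563 -0.256  0.055] [402.3 318.6] crop [362. 343.]
-0.02 0.0155 [ 0.541 -0.235  0.055] [384.9 311.6] crop [274. 308.]
-0.033 -0.0155 [ 0.563 -0.256  0.068] [403.5 314.4] crop [368. 322.]
-0.033 0.0155 [ 0.541 -0.235  0.068] [385.8 307.4] crop [279. 287.]
236 [(306, [-47.0, -10.0, 101.0]), (312, [4.0, -2.0, -18.0]), (316, [5.0, 1.0, -18.0]), (320, [4.0, 3.0, -17.0]), (326, [72.0, 1.0, -172.0])]
240 [(306, [11.0, -4.0, -37.0]), (312, [5.0, -1.0, -23.0]), (316, [5.0, 1.0, -24.0]), (320, [4.0, 3.0, -22.0]), (326, [11.0, 6.0, -38.0])]
244 [(306, [11.0, -4.0, -42.0]), (312, [5.0, -1.0, -29.0]), (316, [5.0, 1.0, -28.0]), (320, [5.0, 3.0, -29.0]), (326, [11.0, 6.0, -42.0])]
248 [(306, [11.0, -4.0, -46.0]), (312, [5.0, -1.0, -33.0]), (316, [5.0, 1.0, -34.0]), (320, [4.0, 3.0, -33.0]), (326, [12.0, 5.0, -48.0])]
252 [(306, [11.0, -4.0, -51.0]), (312, [3.0, -1.0, -35.0]), (316, [3.0, 1.0, -35.0]), (320, [3.0, 3.0, -34.0]), (326, [11.0, 5.0, -51.0])]
256
[... 599 characters left out ...]
, (312, [-123.0, -4.0, 160.0]), (316, [-123.0, 1.0, 160.0]), (320, [-123.0, 6.0, 160.0]), (326, [11.0, 5.0, -68.0])]
276 [(306, [8.0, -3.0, -67.0]), (312, [-128.0, -4.0, 159.0]), (316, [-128.0, 1.0, 159.0]), (320, [-129.0, 6.0, 160.0]), (326, [8.0, 5.0, -67.0])]
280 [(306, [7.0, -3.0, -68.0]), (312, [-134.0, -5.0, 158.0]), (316, [-134.0, 1.0, 159.0]), (320, [-134.0, 6.0, 159.0]), (326, [6.0, 5.0, -66.0])]
284 [(306, [4.0, -3.0, -67.0]), (312, [-140.0, -5.0, 158.0]), (316, [-141.0, 1.0, 160.0]), (320, [-141.0, 6.0, 160.0]), (326, [4.0, 5.0, -66.0])]
288 [(306, [3.0, -3.0, -67.0]), (312, [-147.0, -5.0, 160.0]), (316, [-146.0, 1.0, 159.0]), (320, [-147.0, 6.0, 160.0]), (326, [2.0, 5.0, -66.0])]
```

Emit:
{"fn": "servo_tool", "kwargs": {
  "rows": [
    [[0, 0, 0, 0, 0, 0, 6], [0, 0, 0, 0, 0, 0, 6], [0, 0, 0, 0, 0, 0, 6], [0, 0, 0, 0, 0, 1, 6], [0, 0, 0, 0, 0, 2, 6], [0, 0, 0, 0, 0, 3, 6], [0, 0, 0, 0, 0, 3.6, 6], [0, 0, 0, 0, 0, 4, 6], [0, 0, 0, 0, 0, 4.3, 6], [0, 0, 0, 0, 0, 4.3, 6]]
  ]
}}

```text
clock: 15.8
eef_pos: [0.5554, -0.2417, -0.0078]
ee_rot: [-0.0, -0.399, 0.917, 0.001]
force: [0.5, 0.9, 0.4]
gripper_width: 0.0596
```

Run:
```python
from h import *
o=obs();M=T('wrist',o);print(o['eef_pos'],o['gripper_width'],o['force'])
im,d=vision.grab_frame('wrist'); cv2.imwrite('pics/w11.png',im[:,:,::-1]);np.savez('pics/w11.npz',M=M,d=d)
cv2.imwrite('pics/c16.png',cv2.resize(im[130:330,200:440,::-1],None,fx=3,fy=3,interpolation=cv2.INTER_CUBIC))
im,_=vision.grab_frame('side');cv2.imwrite('pics/c17.png',cv2.resize(im[250:370,330:480,::-1],None,fx=5,fy=5,interpolation=cv2.INTER_CUBIC))
```

```text
[ 0.5553999  -0.24169792 -0.00781681] 0.05960260203517074 [0.52877559 0.88092813 0.40219205]
```

View pics/c16.png

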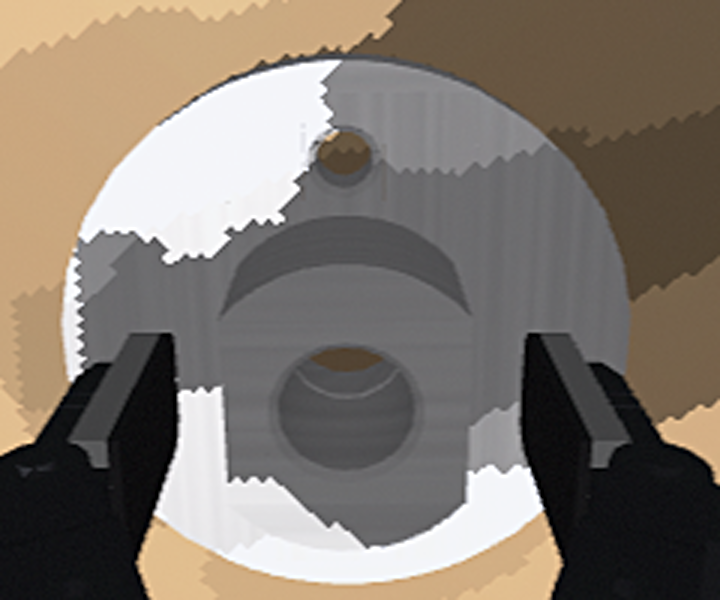

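View pics/c17.png

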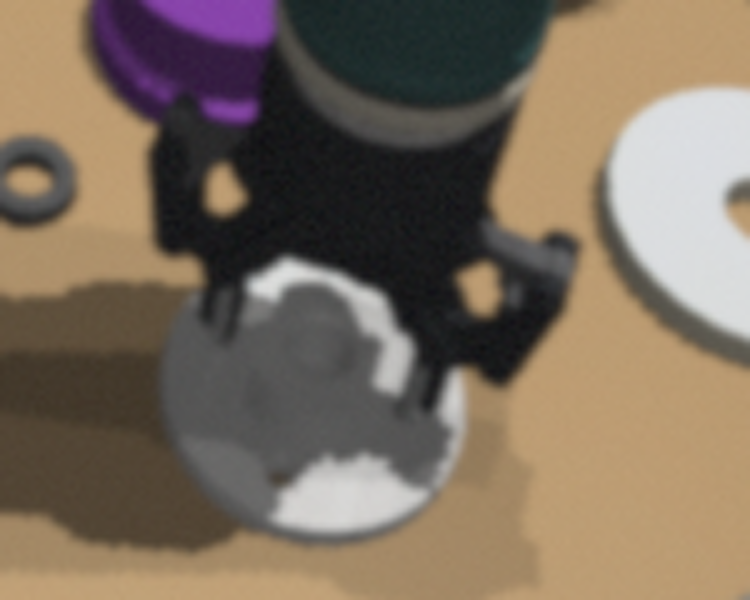

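Emit:
{"fn": "servo_tool", "kwargs": {
  "rows": [
    [[0, 0, 0, 0, -0.05, 0.2, 6], [0, 0, 0, 0, -0.05, 0.4, 6], [0, 0, 0, 0, -0.05, 0.6, 6], [0, 0, 0, 0, -0.05, 0.6, 5], [0, 0, 0, 0, -0.05, 0.6, 4], [0, 0, 0, 0, -0.05, 0.6, 3], [0, 0, 0, 0, -0.05, 0.6, 2.5], [0, 0, 0, 0, -0.05, 0.6, 2.5], [0, 0, 0, 0, -0.05, 0.6, 2.5], [0, 0, 0, 0, -0.05, 0.6, 2.5]]
  ],
  "grip_force": 100
}}

```text
clock: 17.15
eef_pos: [0.5561, -0.2422, -0.013]
ee_rot: [-0.0, -0.399, 0.917, 0.0]
force: [-0.9, -0.3, 5.5]
gripper_width: 0.038
```

Run:
```python
from h import *
o=obs();M=T('wrist',o);print(o['eef_pos'],o['gripper_width'],o['force'])
im,d=vision.grab_frame('wrist'); cv2.imwrite('pics/w12.png',im[:,:,::-1]);np.savez('pics/w12.npz',M=M,d=d)
cv2.imwrite('pics/c18.png',cv2.resize(im[130:330,200:440,::-1],None,fx=3,fy=3,interpolation=cv2.INTER_CUBIC))
im,_=vision.grab_frame('side');cv2.imwrite('pics/c19.png',cv2.resize(im[170:370,270:480,::-1],None,fx=3,fy=3,interpolation=cv2.INTER_CUBIC))
```

```text
[ 0.55610186 -0.24219709 -0.01303818] 0.03795381990952713 [-0.87339694 -0.26544488  5.51338648]
```

View pics/c18.png

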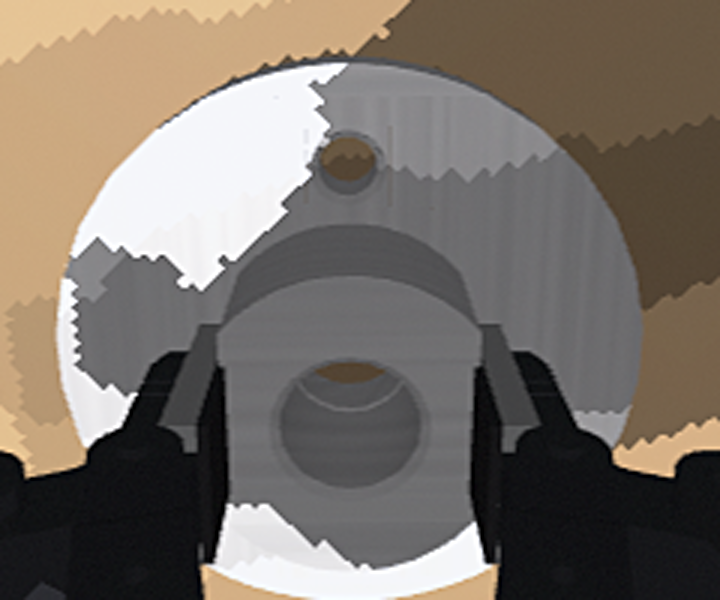

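View pics/c19.png

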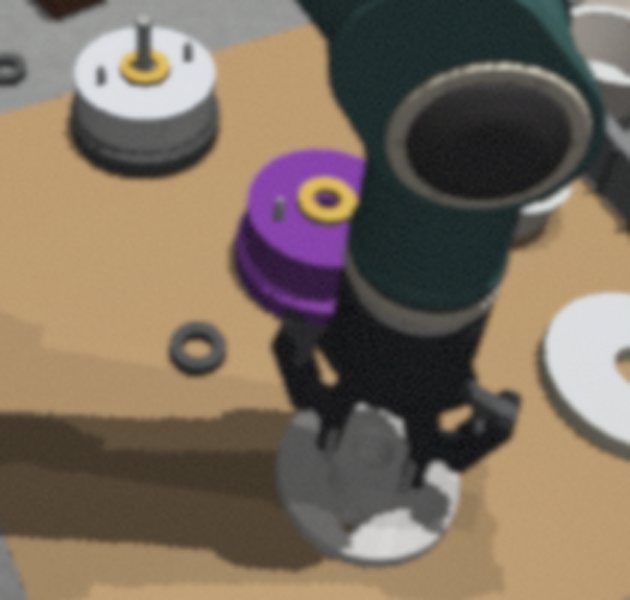

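Emit:
{"fn": "servo_tool", "kwargs": {
  "rows": [
    [[0, 0, 0, 0, 0, -0.5, 2.5], [0, 0, 0, 0, 0, -1.5, 2.5], [0, 0, 0, 0, 0, -3, 2.5], [0, 0, 0, 0, 0, -5, 2.5], [0, 0, 0, 0, 0, -7, 2.5], [0, 0, 0, 0, 0, -9, 2.5], [0, 0, 0, 0, 0, -11, 2.5], [0, 0, 0, 0, 0, -13, 2.5], [0, 0, 0, 0, 0, -14.3, 2.5], [0, 0, 0, 0, 0, -14.3, 2.5]]
  ]
}}

```text
clock: 18.5
eef_pos: [0.5569, -0.2426, 0.1313]
ee_rot: [0.001, -0.399, 0.917, -0.0]
force: [0.0, -0.6, -2.7]
gripper_width: 0.038
```

Run:
```python
from h import *
o=obs();M=T('wrist',o);print(o['eef_pos'],o['ee_rot'],o['gripper_width'],o['force'])
im,d=vision.grab_frame('wrist'); cv2.imwrite('pics/w13.png',im[:,:,::-1]);np.savez('pics/w13.npz',M=M,d=d)
cv2.imwrite('pics/c20.png',cv2.resize(im[130:330,200:440,::-1],None,fx=3,fy=3,interpolation=cv2.INTER_CUBIC))
f=lambda x,y:(200+(x+.5)/3-.5,130+(y+.5)/3-.5)
move([.5202,.0937,.13],rz=np.radians(95.15))
```

```text
[ 0.55686214 -0.24255461  0.13126123] [ 7.72946091e-04 -3.99318230e-01  9.16812020e-01 -2.69743217e-04] 0.03798178490997429 [ 0.02461289 -0.59159482 -2.68087568]
clock 18.55 rot [4.000e-02 1.000e-02 4.193e+01] shift cm [-22.15  25.52   0.05]
```

View pics/c20.png

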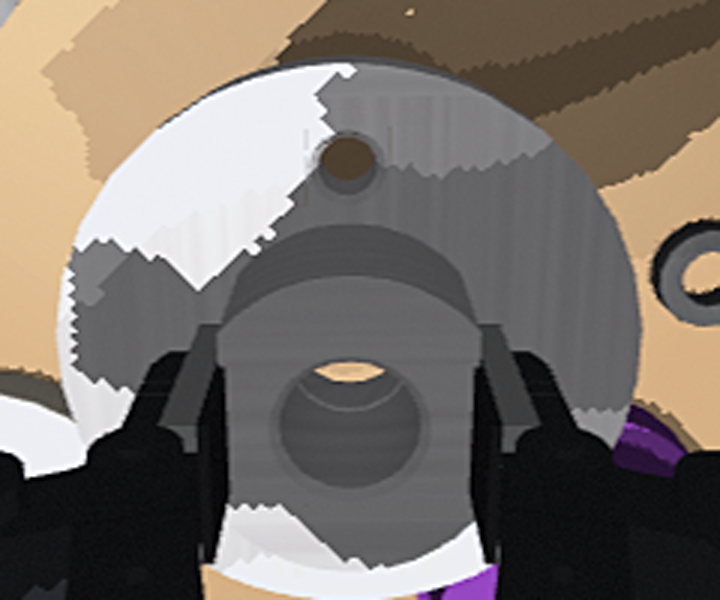

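Run:
```python
from h import *
H=np.array(vision.calibration('wrist')['hand_eye'])
f=lambda x,y:(200+(x+.5)/3-.5,130+(y+.5)/3-.5)
P=lambda n,x,y,z:print(n,(onz('wrist',*f(x,y),z,H)*100).round(2))
P('bore',349,424,-.051);P('hole',347.5,161,-.025);P('discL',57,330,-.025);P('discR',642,330,-.025);P('bore L',272,424,-.051);P('bore R',426,424,-.051)
P('hubL',219,326,-.051);P('hubR',482,326,-.051)
d=np.load('pics/w13.npz')['d']
for x,y in [(349,330),(349,520),(250,450),(450,450),(240,180),(540,250)]:
  u,v=[int(round(q)) for q in f(x,y)]; X=H[:3,3]+ray('wrist',u,v,H)[1]*np.median(d[v-1:v+2,u-1:u+2]); print((X*1000).round(1))
```

```text
bore [ 0.13  0.08 -5.1 ]
hole [ 3.73  0.05 -2.5 ]
discL [ 0.55 -5.27 -2.5 ]
discR [ 0.56  5.44 -2.5 ]
bore L [ 0.13 -1.12 -5.1 ]
bore R [ 0.14  1.28 -5.1 ]
hubL [ 1.79 -1.88 -5.1 ]
hubR [ 1.79  2.08 -5.1 ]
[ 17.1   0.7 -50.9]
[-16.2   0.8 -50.8]
[ -3.5 -14.8 -50.9]
[ -3.3  16.8 -51.2]
[ 33.7 -18.1 -24.9]
[ 20.8  35.1 -24.4]
```

Run:
```python
from h import *
move([.5216,.0930,.13],rz=np.radians(95.15))
```

```text
clock 18.55 rot [4.000e-02 1.000e-02 4.193e+01] shift cm [-22.2   25.37   0.05]
```

Emit:
{"fn": "servo_tool", "kwargs": {
  "rows": [
    [[0, 0, 4, -1.5, 1.8, 0, 2.5], [0, 0, 9, -4.5, 5.2, 0, 2.5], [0, 0, 15, -7.7, 8.9, 0, 2.5], [0, 0, 21, -11, 12.6, 0, 2.5], [0, 0, 27, -14.3, 16.3, 0, 2.5], [0, 0, 33, -17.3, 19.8, 0, 2.5], [0, 0, 38, -20, 22.9, 0, 2.5], [0, 0, 41.9, -22.2, 25.4, 0, 2.5], [0, 0, 41.9, -22.2, 25.4, 0, 2.5], [0, 0, 41.9, -22.2, 25.4, 0, 2.5]]
  ]
}}

```text
clock: 19.8
eef_pos: [0.521, 0.0926, 0.1298]
ee_rot: [-0.001, -0.045, 0.999, -0.0]
force: [-0.2, -0.9, -2.5]
gripper_width: 0.0381
```

Run:
```python
from h import *
o=obs();M=T('wrist',o);print(o['eef_pos'],o['ee_rot'],o['gripper_width'],o['force'])
im,d=vision.grab_frame('wrist'); cv2.imwrite('pics/w14.png',im[:,:,::-1]);np.savez('pics/w14.npz',M=M,d=d)
cv2.imwrite('pics/c21.png',cv2.resize(im[130:330,200:440,::-1],None,fx=3,fy=3,interpolation=cv2.INTER_CUBIC))
im,_=vision.grab_frame('side');cv2.imwrite('pics/c22.png',cv2.resize(im[110:230,250:400,::-1],None,fx=5,fy=5,interpolation=cv2.INTER_CUBIC))
move([.5216,.0930,.105],rz=np.radians(95.15))
```

```text
[0.52096545 0.09255107 0.12979611] [-6.99541208e-04 -4.52559345e-02  9.98975178e-01 -7.31445368e-05] 0.038057667847615155 [-0.18568271 -0.90540923 -2.49483903]
clock 19.9 rot [ 0.   -0.05 -0.08] shift cm [-0.04  0.12  2.51]
```

View pics/c21.png

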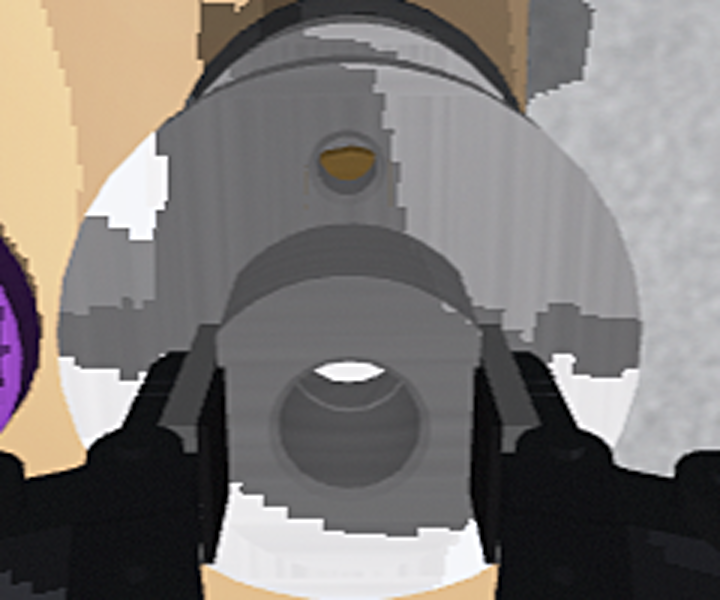

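View pics/c22.png

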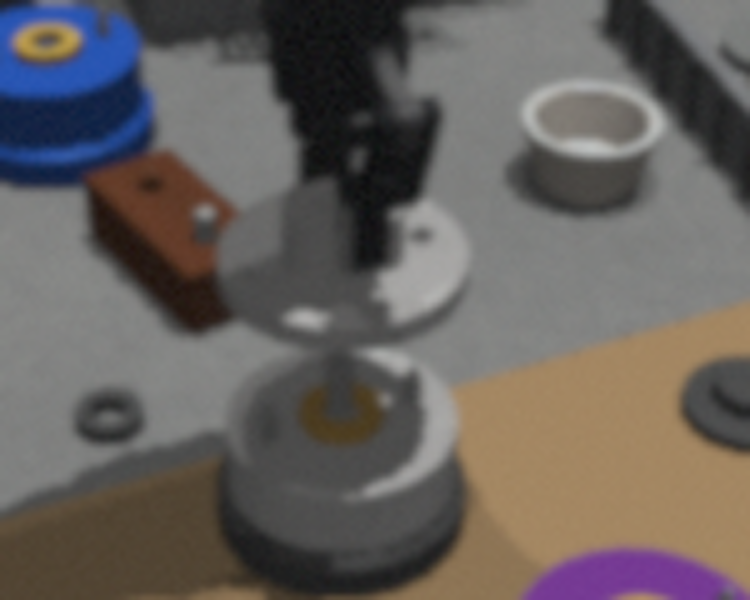

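Emit:
{"fn": "servo_tool", "kwargs": {
  "rows": [
    [[0, 0, 0, -0.05, 0.08, 0.5, 2.5], [0, 0, 0, -0.05, 0.08, 1, 2.5], [0, 0, 0, -0.05, 0.08, 1.5, 2.5], [0, 0, 0, -0.05, 0.08, 2, 2.5], [0, 0, 0, -0.05, 0.08, 2.5, 2.5], [0, 0, 0, -0.05, 0.08, 3, 2.5], [0, 0, 0, -0.05, 0.08, 3.5, 2.5], [0, 0, 0, -0.05, 0.08, 4, 2.5], [0, 0, 0, -0.05, 0.08, 4.3, 2.5], [0, 0, 0, -0.05, 0.08, 4.3, 2.5]]
  ]
}}

```text
clock: 21.15
eef_pos: [0.5215, 0.0926, 0.0868]
ee_rot: [-0.001, -0.044, 0.999, -0.0]
force: [0.9, 0.9, -3.3]
gripper_width: 0.038
```

Run:
```python
from h import *
o=obs();M=T('wrist',o);print(o['eef_pos'],o['ee_rot'],o['gripper_width'],o['force'])
im,d=vision.grab_frame('wrist'); cv2.imwrite('pics/w15.png',im[:,:,::-1]);np.savez('pics/w15.npz',M=M,d=d)
cv2.imwrite('pics/c23.png',cv2.resize(im[150:310,260:380,::-1],None,fx=3.75*1.3,fy=3.75,interpolation=cv2.INTER_CUBIC) if 0 else cv2.resize(im[160:310,255:375,::-1],None,fx=4,fy=4,interpolation=cv2.INTER_CUBIC))
move([.5216,.0930,.0865],rz=np.radians(95.15))
```

```text
[0.52153397 0.09258348 0.08681484] [-6.64072883e-04 -4.42506642e-02  9.99020237e-01 -5.48544086e-05] 0.0380138814193679 [ 0.92015519  0.88259287 -3.26700327]
clock 21.2 rot [-0.   -0.06 -0.08] shift cm [0.   0.04 0.05]
```

View pics/c23.png

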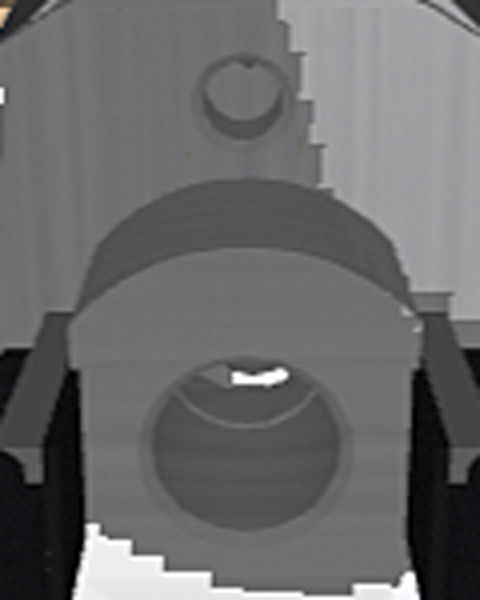

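Emit:
{"fn": "servo_tool", "kwargs": {
  "rows": [
    [[0, 0, 0, 0, 0.04, 0.3, 2.5], [0, 0, 0, 0, 0.04, 0.6, 2.5], [0, 0, 0, 0, 0.04, 0.9, 2.5], [0, 0, 0, 0, 0.04, 1.2, 2.5], [0, 0, 0, 0, 0.04, 1.5, 2.5], [0, 0, 0, 0, 0.04, 1.7, 2.5], [0, 0, 0, 0, 0.04, 1.8, 2.5], [0, 0, 0, 0, 0.04, 1.8, 2.5], [0, 0, 0, 0, 0.04, 1.8, 2.5], [0, 0, 0, 0, 0.04, 1.8, 2.5]]
  ]
}}

```text
clock: 22.45
eef_pos: [0.5217, 0.093, 0.0691]
ee_rot: [-0.0, -0.044, 0.999, 0.0]
force: [-0.3, 0.8, -3.0]
gripper_width: 0.038
```

Run:
```python
from h import *
o=obs();M=T('wrist',o);print(o['eef_pos'],o['ee_rot'],o['gripper_width'],o['force'],o['moment'])
im,d=vision.grab_frame('wrist'); cv2.imwrite('pics/w16.png',im[:,:,::-1]);np.savez('pics/w16.npz',M=M,d=d)
cv2.imwrite('pics/c24.png',cv2.resize(im[160:310,255:375,::-1],None,fx=4,fy=4,interpolation=cv2.INTER_CUBIC))
cv2.imwrite('pics/c25.png',cv2.resize(im[165:205,290:345,::-1],None,fx=12,fy=12,interpolation=cv2.INTER_CUBIC))
```

```text
[0.52173512 0.09304553 0.06912171] [-3.58125690e-04 -4.42646178e-02  9.99019777e-01  1.99861913e-05] 0.03802369810119905 [-0.26140151  0.76723151 -3.02862724] [-0.02362191 -0.00314987  0.00525944]
```

View pics/c24.png

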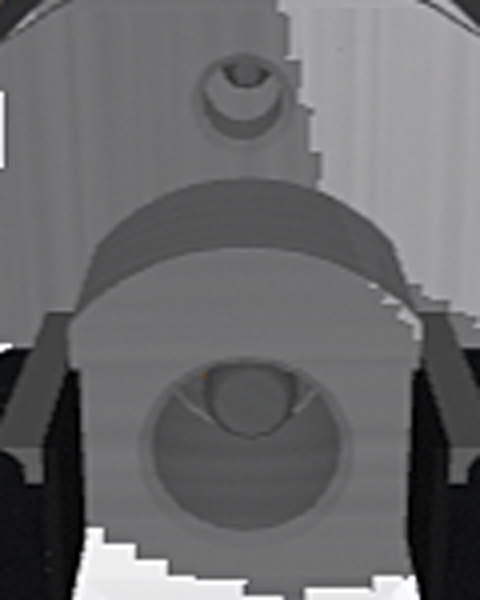

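View pics/c25.png

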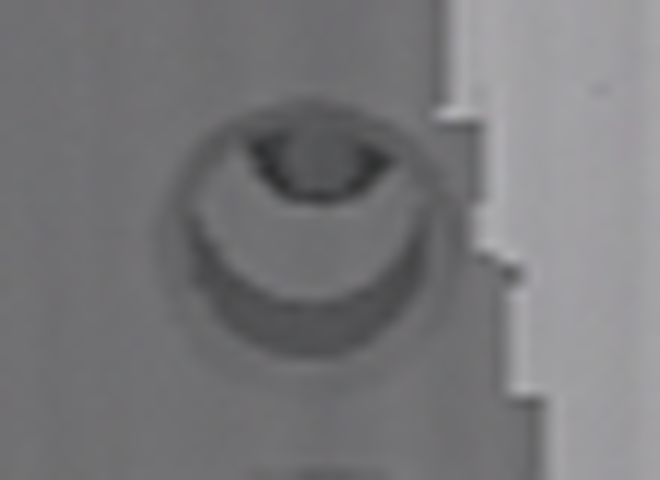

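Run:
```python
from h import *
H=np.array(vision.calibration('wrist')['hand_eye'])
f=lambda x,y:(290+(x+.5)/12-.5,165+(y+.5)/12-.5)
g=lambda x,y:(255+(x+.5)/4-.5,160+(y+.5)/4-.5)
P=lambda n,p,z:print(n,(onz('wrist',*p,z,H)*100).round(2))
P('dowel tip',f(316,160),-(.078-.0691)*-1*-1)
for x,y in [(312,237)]: P('hole top (chamfer) c',f(x,y),-.025)
P('hole bottom lower edge',f(309,300),-.013)
P('hole bottom L',f(195,215),-.013);P('hole bottom R',f(422,215),-.013)
P('stud top',g(250,397),-.0409);P('hub bore',g(247,446),-.051);P('hub L',g(153,446),-.051);P('hub R',g(341,446),-.051);P('hub bot',g(247,529),-.051)
P('stud bottom edge',g(250,436),-.0409)
o=obs();print(o['eef_pos'])
```

```text
dowel tip [ 3.71  0.04 -0.89]
hole top (chamfer) c [ 3.72  0.02 -2.5 ]
hole bottom lower edge [ 3.13  0.01 -1.3 ]
hole bottom L [ 3.54 -0.53 -1.3 ]
hole bottom R [ 3.54  0.53 -1.3 ]
stud top [ 0.27  0.11 -4.09]
hub bore [ 0.17  0.07 -5.1 ]
hub L [ 0.17 -1.03 -5.1 ]
hub R [ 0.17  1.17 -5.1 ]
hub bot [-0.94  0.07 -5.1 ]
stud bottom edge [-0.27  0.11 -4.09]
[0.52172739 0.09307716 0.06911582]
```

Emit:
{"fn": "servo_tool", "kwargs": {
  "rows": [
    [[0, 0, 0, 0.02, 0.02, 0.2, 2.5], [0, 0, 0, 0.02, 0.02, 0.4, 2.5], [0, 0, 0, 0.02, 0.02, 0.6, 2.5], [0, 0, 0, 0.02, 0.02, 0.8, 2.5], [0, 0, 0, 0.02, 0.02, 1, 2.5], [0, 0, 0, 0.02, 0.02, 1.2, 2.5], [0, 0, 0, 0.02, 0.02, 1.3, 2.5], [0, 0, 0, 0.02, 0.02, 1.4, 2.5], [0, 0, 0, 0.02, 0.02, 1.4, 2.5], [0, 0, 0, 0.02, 0.02, 1.4, 2.5]]
  ],
  "grip_force": 110
}}

```text
clock: 23.75
eef_pos: [0.5215, 0.0932, 0.0552]
ee_rot: [-0.0, -0.044, 0.999, 0.0]
force: [1.1, -0.4, -2.2]
gripper_width: 0.0378
```

Run:
```python
from h import *
o=obs();M=T('wrist',o);print(o['eef_pos'],o['ee_rot'],o['gripper_width'],o['force'],o['moment'])
im,d=vision.grab_frame('side');cv2.imwrite('pics/c26.png',cv2.resize(im[130:230,260:380,::-1],None,fx=6,fy=6,interpolation=cv2.INTER_CUBIC))
```

```text
[0.52154433 0.093249   0.05517574] [-3.15385291e-04 -4.42732125e-02  9.99019410e-01  2.69806282e-05] 0.03776584643661683 [ 1.0687664  -0.42125212 -2.22254392] [-0.01096903 -0.06766621 -0.02687004]
```

View pics/c26.png

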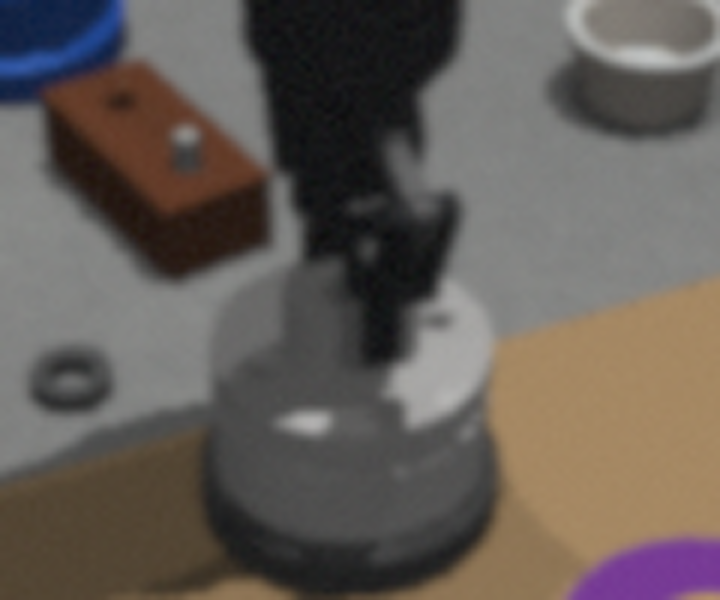

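Emit:
{"fn": "servo_tool", "kwargs": {
  "rows": [
    [[0, 0, 0, 0, 0, 0.1, 2.5], [0, 0, 0, 0, 0, 0.2, 2.5], [0, 0, 0, 0, 0, 0.3, 2.5], [0, 0, 0, 0, 0, 0.4, 2.5], [0, 0, 0, 0, 0, 0.5, 2.5], [0, 0, 0, 0, 0, 0.6, 2.5], [0, 0, 0, 0, 0, 0.7, 2.5], [0, 0, 0, 0, 0, 0.8, 2.5], [0, 0, 0, 0, 0, 0.85, 2.5], [0, 0, 0, 0, 0, 0.85, 2.5]]
  ]
}}

```text
clock: 25.05
eef_pos: [0.5217, 0.0933, 0.0473]
ee_rot: [-0.0, -0.044, 0.999, 0.0]
force: [-3.1, -1.0, 8.7]
gripper_width: 0.0381
```

Run:
```python
from h import *
o=obs();M=T('wrist',o);print(o['eef_pos'],o['ee_rot'],o['gripper_width'],o['force'],o['moment'])
im,d=vision.grab_frame('side');cv2.imwrite('pics/c27.png',cv2.resize(im[130:230,260:380,::-1],None,fx=6,fy=6,interpolation=cv2.INTER_CUBIC))
im,d=vision.grab_frame('wrist'); cv2.imwrite('pics/w17.png',im[:,:,::-1]);np.savez('pics/w17.npz',M=M,d=d)
cv2.imwrite('pics/c28.png',cv2.resize(im[130:330,200:440,::-1],None,fx=3,fy=3,interpolation=cv2.INTER_CUBIC))
```

```text
[0.52174425 0.09328606 0.04726074] [-1.24633881e-04 -4.42424799e-02  9.99020809e-01  1.07571250e-04] 0.03814186391610028 [-3.07245123 -1.01136995  8.69272796] [-0.09274202  0.66759485 -0.02227967]
```

View pics/c27.png

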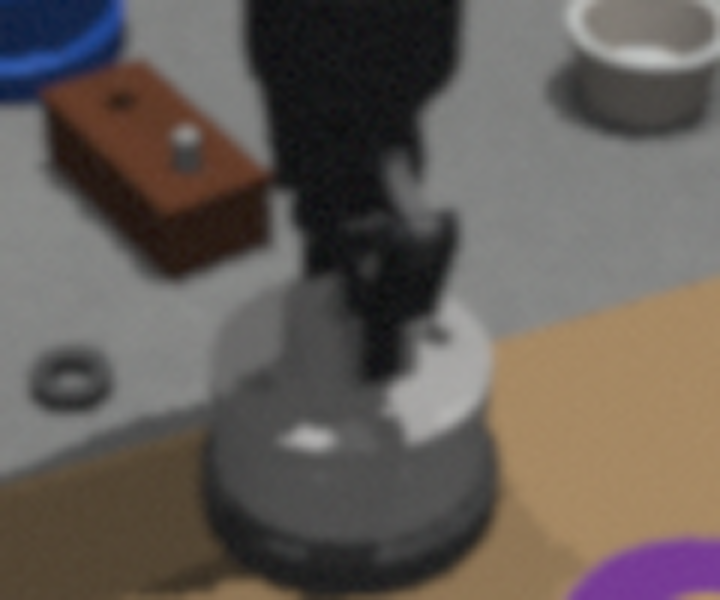

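View pics/c28.png

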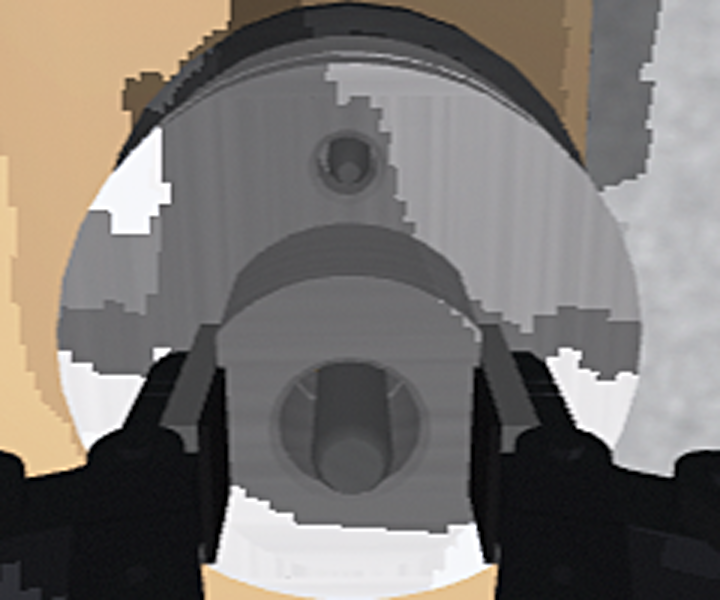

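Emit:
{"fn": "servo_tool", "kwargs": {
  "rows": [
    [[0, 0, 0, 0, 0, 0.04, 2.5], [0, 0, 0, 0, 0, 0.08, 2.5], [0, 0, 0, 0, 0, 0.12, 2.5], [0, 0, 0, 0, 0, 0.16, 2.5], [0, 0, 0, 0, 0, 0.2, 2.5], [0, 0, 0, 0, 0, 0.2, 2.5], [0, 0, 0, 0, 0, 0.2, 2.5], [0, 0, 0, 0, 0, 0.2, 2.5], [0, 0, 0, 0, 0, 0.2, 2.5], [0, 0, 0, 0, 0, 0.2, 2.5]]
  ]
}}

```text
clock: 26.4
eef_pos: [0.5216, 0.0933, 0.0469]
ee_rot: [-0.0, -0.044, 0.999, 0.0]
force: [-6.9, -1.2, 18.5]
gripper_width: 0.038
```

Run:
```python
from h import *
o=obs();M=T('wrist',o);print(o['eef_pos'],o['ee_rot'],o['gripper_width'],o['force'],o['moment'])
```

```text
[0.52164421 0.0932921  0.04694547] [-2.20638749e-04 -4.41803973e-02  9.99023502e-01  2.94890589e-04] 0.037970254000365314 [-6.90682299 -1.20997355 18.52865611] [-0.18494949  1.52941844  0.06279478]
```

Emit:
{"fn": "servo_tool", "kwargs": {
  "rows": [
    [[0, 0, 0, 0.05, 0, 0.12, 2.5], [0, 0, 0, 0.08, 0, 0.16, 2.5], [0, 0, 0, 0.08, 0, 0.16, 2.5], [0, 0, 0, 0.08, 0, 0.16, 2.5], [0, 0, 0, 0.08, 0, 0.16, 2.5], [0, 0, 0, 0.08, 0, 0.16, 2.5], [0, 0, 0, 0.08, 0, 0.16, 2.5], [0, 0, 0, 0.08, 0, 0.16, 2.5], [0, 0, 0, 0.08, 0, 0.16, 2.5], [0, 0, 0, 0.08, 0, 0.16, 2.5]]
  ]
}}

```text
clock: 27.65
eef_pos: [0.5217, 0.0933, 0.047]
ee_rot: [0.001, -0.044, 0.999, 0.001]
force: [-4.2, -1.4, 16.3]
gripper_width: 0.0375
```

Run:
```python
from h import *
o=obs();M=T('wrist',o);print(o['eef_pos'],o['ee_rot'],o['gripper_width'],o['force'],o['moment'])
im,d=vision.grab_frame('wrist'); cv2.imwrite('pics/w18.png',im[:,:,::-1])
cv2.imwrite('pics/c29.png',cv2.resize(im[120:200,220:420,::-1],None,fx=4,fy=4,interpolation=cv2.INTER_CUBIC))
f=lambda x,y:(200+(x+.5)/3-.5,130+(y+.5)/3-.5)
for n,x,y in [('disc far',348,95),('disc L',110,300),('disc R',590,300),('disc -x',349,572),('hub',349,330),('hub-',349,520),('stud',350,465)]:
  u,v=[int(round(q)) for q in f(x,y)]; print(n,((M[:3,3]+ray('wrist',u,v,M)[1]*np.median(d[v-2:v+3,u-3:u+4]))*1000).round(1))
im,_=vision.grab_frame('top'); cv2.imwrite('pics/t2.png',im[:,:,::-1])
```

```text
[0.52171817 0.09327626 0.04696212] [ 6.26019431e-04 -4.40948029e-02  9.99027019e-01  5.21631876e-04] 0.037540036489135335 [-4.24604338 -1.35345171 16.25384165] [-0.20957135  0.98689381  0.03375557]
disc far [472.5  89.4  71.9]
disc L [513.8  49.4  71.9]
disc R [506.1 136.   72.1]
disc -x [567.5  97.8  72.5]
hub [504.1  92.1  98.1]
hub- [537.1  95.1  98.1]
stud [519.4  93.5 110.3]
```

View pics/c29.png

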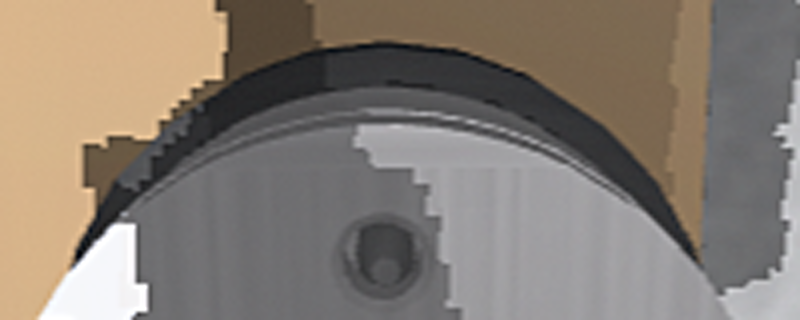

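View pics/t2.png

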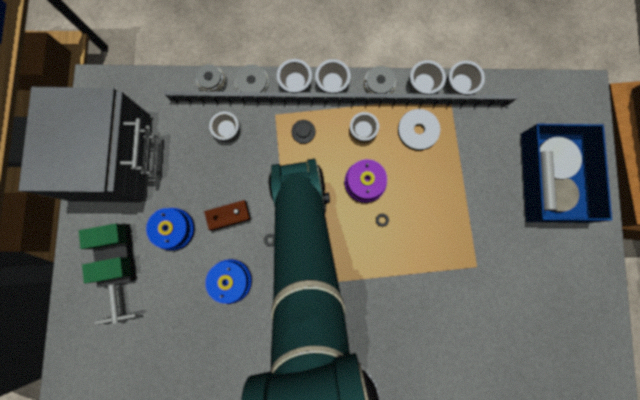

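Emit:
{"fn": "servo_tool", "kwargs": {
  "rows": [
    [[0, 0, 0, 0.08, 0, 0.18, 2.5], [0, 0, 0, 0.12, 0, 0.22, 2.5], [0, 0, 0, 0.15, 0, 0.26, 2.5], [0, 0, 0, 0.15, 0, 0.26, 2.5], [0, 0, 0, 0.15, 0, 0.26, 2.5], [0, 0, 0, 0.15, 0, 0.26, 2.5], [0, 0, 0, 0.15, 0, 0.26, 2.5], [0, 0, 0, 0.15, 0, 0.26, 2.5], [0, 0, 0, 0.15, 0, 0.26, 2.5], [0, 0, 0, 0.15, 0, 0.26, 2.5]]
  ]
}}

```text
clock: 29.0
eef_pos: [0.5218, 0.0933, 0.0469]
ee_rot: [0.002, -0.044, 0.999, 0.001]
force: [-4.2, -1.3, 22.2]
gripper_width: 0.038
```

Run:
```python
from h import *
o=obs();M=T('wrist',o);print(o['eef_pos'],o['ee_rot'],o['gripper_width'],o['force'],o['moment'])
im,d=vision.grab_frame('wrist')
f=lambda x,y:(200+(x+.5)/3-.5,130+(y+.5)/3-.5)
for n,x,y in [('disc far',348,95),('disc L',110,300),('disc R',590,300),('disc -x',349,572),('hub',349,330),('hub-',349,520),('stud',350,465)]:
  u,v=[int(round(q)) for q in f(x,y)]; print(n,((M[:3,3]+ray('wrist',u,v,M)[1]*np.median(d[v-2:v+3,u-3:u+4]))*1000).round(1))
```

```text
[0.52182912 0.09330879 0.04691915] [ 2.15242624e-03 -4.40774566e-02  9.99025432e-01  8.54722103e-04] 0.038018979208346605 [-4.15934716 -1.29497827 22.17854001] [-0.37477883  1.26734085 -0.01957935]
disc far [472.5  89.4  71.9]
disc L [513.8  49.4  72. ]
disc R [506.1 136.   72.2]
disc -x [567.8  97.8  72.3]
hub [504.1  92.2  97.7]
hub- [537.2  95.1  97.9]
stud [519.4  93.5 110. ]
```

Run:
```python
from plant import sign_off
print(sign_off())
```

```text
the job is handed in; nothing more can be done
None
```

The job is done and handed in at about 29 s. The long stud stands home in the bare-metal stand's bore. The loose flange is over it on the dowels, still gripped and pressed shut.

**Last checks**
- **Stud:** its top reads z = 110 mm, which is what a fully seated stud should read.
- **Flange:** its disc top reads 71.9–72.3 mm all round, which matches face-to-face contact at 72 mm. The last 10 N of push moved it only 0.3 mm, so it is against a hard stop.
- **Press and grip:** the arm holds about 22 N down, against the 9 N needed, with a 100–110 N grip set.
- **Other things:** in the last overhead picture they look to be where they were at the start. The arm hid one spacer in part, so I could not see all of it.

**What went wrong or disagreed**
- **First hub grasp missed:** the fingertips sit about 30 mm behind the reported TCP. The fingers closed above the hub without moving the flange. I measured the real fingertip height from the wrist depth image and gripped again lower.
- **Stud grip was shallow:** for the same reason the stud was held only near its top, but it seated properly.
- **Finger opening read low:** it showed 7–9 mm on the 12 mm stud and 38 mm on the 40 mm hub.
- **Sideways force:** about 4 N remains on the dowels at the end.

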